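Back off a battery hold-down with a reversible ratchet and hook the battery in

TASK

The ratchet left on the battery carrier's hold-down bolt is still set to tighten: flip its lever over and, swinging the handle back and forth between the things standing round it, loosen the bolt counter-clockwise (seen from above) by a good quarter turn, so that its clamping finger swings clear of the bay; turn it with the ratchet, do not push on the finger itself. Then fit the battery: tip its terminal end up, hook the foot of its other end under the carrier's fixed lip and lower the terminal end until the battery sits flat in the bay, without letting it drop. Leave the jars, the tin and the glue bottle where they stand.

Things in the scene. Friction and masses are not known exactly. Their poses are not given: they have to be found in the camera images.
- bay (a point): Centre of the floor of the bay in the battery carrier, a dark steel tray fixed to the bench; 4 mm above the bench. x runs along the bay from the bolt to the fixed lip, z up. Bay 137 mm long (x +-68.5), 59 mm wide; side walls 3 mm thick, rising 18 mm above the floor. At x = -68.5 a sill 6 mm high, 4 mm thick. Base plate 96 mm wide, x -145 to 85, 4 mm thick.
- lip (a point): Middle of the lower front edge of the fixed lip, 15 mm above the bay's floor. The lip is 50 mm wide, 4 mm thick and overhangs the bay's +x end by 9 mm (x 59.5 to 68.5 from the bay's centre), where the end wall closes it. Axes as bay.
- bolt_axis (a point): Point on the vertical axis of the hold-down bolt, 56 mm above the bench, 112 mm from the bay's centre in its -x direction. Bolt, finger and ratchet turn about it. Axes as bay.
- hold_down (a joint): Turn of the hold-down bolt with its steel finger (17 mm wide, 6 thick, tip 56 from the axis, underside 10 above the bay's floor). 0 = tight, at a stop, finger pointing over the bay (the start). Grows counter-clockwise seen from above (loosening), stop at 2.8; a quarter turn is 1.57. Stiff: 0.6 N m, some 4 to 7 N at the handle's grip; stays where it is left.
- ratchet (a joint): Angle of the ratchet's handle about the bolt: 0 = pointing straight away from the bay (its -x direction), growing counter-clockwise seen from above; no stops. The ratchet is captive on the bolt. Its 20 teeth are 0.31 rad apart; up to 0.5 rad of a stroke is lost before it drives; the other way it clicks back with under 0.6 N m (4 N at the grip). It stays where it is left.
- handle_grip (a point): Centre of the round black rubber grip of the ratchet's handle, 155 mm from the bolt's axis, 56 mm above the bench; x points outwards along the handle, z up. Grip 26 mm in diameter, from 104 to 204 mm from the axis. The steel head round the axis is 57 mm in diameter, its top 68 mm above the bench.
- lever (a joint): Direction lever on the ratchet's head, pivoted 29 mm from the bolt's axis towards the handle, pointing along the handle. -0.26 (stop): leans to the clockwise side, the ratchet drives clockwise and tightens (the start). +0.26 (stop): leans to the counter-clockwise side, it drives counter-clockwise and loosens. It needs 3 to 5 N pushed sideways at its thumb piece and stays where it is left.
- lever_tip (a point): Centre of the lever's upright thumb piece, 31 mm from the lever's pivot, 77.5 mm above the bench. The piece is 16 mm long, 9 wide and 15 high (70 to 85 mm above the bench; the head's top is at 68). x points along the lever away from its pivot, z up.
- battery_mid (a point): Centre of the loose battery's box, 40 mm above its underside. Box 105 x 54 x 80 mm (x, y, z), 0.75 kg, black and grey. A foot runs along the bottom of both ends, 14 mm out, 50 wide, 8 high, so the bottom is 133 mm long. Two brass terminals stand on top near the -x end (9 mm high, 40 mm from the middle); the +x end goes under the lip. z up.
- battery_base (a point): Centre of the battery's underside, axes as battery_mid. Seated, it lies on the bay's centre (2 mm play either way lengthwise, 2.5 mm sideways) and the axes of battery and bay agree.
- hook_foot (a point): Middle of the front face of the battery's +x foot, 66.5 mm from the battery's centre, 4 mm above its underside.
- tin_can_mid (a point): Centre of an open tin can, upright, loose, 73 mm in diameter, 99 mm high, near the battery (this point 50 mm up). Bystander.
- screw_jar_2_mid (a point): Axis of a jar of brass screws with a white lid, upright, loose, 69 mm in diameter, 81 mm high (this point 40 mm up), on the other side of the ratchet's handle. Bystander.
- glue_bottle_mid (a point): Glue bottle, upright, loose, 57 mm in diameter, 166 mm high with its nozzle (this point 80 mm up), behind the carrier. Bystander.
- screw_jar_1_mid (a point): Centre of a jar of steel screws with a red lid, upright, loose, 67 mm in diameter, 90 mm high (this point 45 mm up), on one side of the ratchet's handle. Bystander.

How it is judged:
By the outcome, as a careful person would: the job done as asked, in the order asked, and still so for the second after the job is handed in, with the robot touching nothing.
It also fails if it takes over 72 s, if anything falls off the work surface, if the arm or the gripper's body presses on something with over 40 N, if the wrist force passes 120 N, or if a joint passes its speed limit or range.

ROBOT

A 7-joint arm with a two-finger parallel gripper is mounted at the origin on a cart in front of the work surface, level with it; the furniture and walls round the work are solid. World frame = base frame: x ahead of the robot, y to its left, z up, the work surface at z = 0. Lengths are in m, angles in rad, forces in N, time in s.
With the tool pointing down it reaches from about 0.4 to 0.85 m from the base axis. Payload 10.4 kg.
Tool frame: the origin (TCP) lies between the finger pads; the fingertips stand 11 mm ahead of it and the grasp point (between the pads) lies 8 mm behind it (r.tcp_to_tips is the distance from the TCP to the fingertips, in m); z points along the fingers, y is the line along which they close (so a half turn about z gives the same grasp; the last joint's range is limited). The gripper opens to 87 mm and grips with 3 to 60 N. Pads are 19 mm wide; open, the fingers measure 117 mm over their backs; the gripper's body (75 mm by 190 mm) begins 51 mm behind the grasp point.
Start: joints at [-0.023, 0.332, -0.065, 1.46, 0.022, 1.35, -0.088], TCP at [0.625, 0, 0.234] pointing down, gripper open.
Joint ranges: [-2.6, 2.6], [-0.5, 2.12], [-1.47, 1.34], [0.16, 2.42], [-1.27, 4.41], [0.06, 2.06], [-2.6, 2.6]. Speed limits (rad/s): [2.22, 2.22, 2.79, 2.79, 3.14, 3.14, 3.14].

INTERFACE

Orientations are given as a unit quaternion [x, y, z, w].
In Python, from bench import r gives the robot as it stands. The module is installed in compiled form; this text tells all that it offers.
- The arm moves only by the shell command python3 -m crank 'ROWS' [FORCE]. ROWS is JSON, a list of rows, each an object of numbers: "claw": the closure, from -1 (fully open) to 1 (shut); "dx", "dy", "dz": the shift along the tool's x, y, z each as a share of 3 cm, from -1 to 1; "ax", "ay", "az": the turn, a rotation vector about the tool's x, y, z each as a share of 6 degrees, from -1 to 1. A call has 1 to 8 rows; each row shifts and turns the commanded pose from where the row before left it, along the tool's axes as they then stand; what a row does not reach is not made up. A row lasts 1/12 s, in which the tool goes at most 41.7 mm and 7.16 degrees, less where a joint would pass 70% of its speed; a pose out of reach is approached as far as the arm can. A call with a number of a shift or a turn outside -1 to 1 is refused whole. A call with a gripper value outside its range is refused whole. The fingers move at their own pace and stop on an object; FORCE is the grip in N (left out, the last holds). Time passes only in rows, so rows that do not move let the fingers close. It gives the time, the measured TCP pose, the force, the opening and the grip force at its end, in the units of the state.
- r.read_state(): the state, without advancing time (a new reading comes with each control period).
- r.camera(name): name is "scene" or "side" or "wrist"; returns a dict with "color" (480x640x3 uint8, red, green, blue), "mtx" (3x3 intrinsics, pixels), "R" (3x3) and "t" (3): a world point X has camera coordinates R X + t; the wrist camera has in their place "hand_eye" (4x4, takes a point from camera to tool coordinates, whose origin is the TCP and whose axes are the flange's). Camera axes: x right, y down, z forward; pixel columns grow to the right and rows downward; lengths in m; the calibration is good to about 2 mm. A picture is of the moment at which its call begins: read the wrist's pose just before it. There is no depth.
- r.close_job(): hands the job in; it is judged then, once.
The state is a dict: "time": time; "joint_positions": joint angles; "joint_vel": joint speeds; "joint_torque": joint torques, N m; "ee_pos": TCP position; "eef_rot": TCP orientation; "ft_force": force on the tool from outside, world axes, zero at the start; "torque": the same for the moment, N m; "width": finger opening in m; "grip_force": force on a finger pad.
Only numpy, scipy, OpenCV 4.12 (cv2) and the standard library are available. Lean on these libraries where they do the work, as an engineer would, in place of code of your own. Each camera call takes 0.05 s, during which the arm holds its last target. There are 200 camera calls.

## Working session

There is one attempt and no reset: what is moved stays moved. The work goes in short steps, Python scripts to look and compute and a shell command to move; the robot and the scene stay as the last step left them, time stands still between calls to the robot, and variables do not carry over. Pictures are saved under pics/ and viewed, at most 10 in all, crops included, and the job is handed in when it is done.

```bash
ls; mkdir -p pics
python3 - <<'E'
from bench import r
import cv2,numpy as np,pickle
print(r.read_state())
d={}
for n in("scene","side"):
    c=r.camera(n);d[n]=c;cv2.imwrite(f"pics/{n}0.png",cv2.resize(c["color"][:,:,::-1],(800,600),interpolation=cv2.INTER_CUBIC))
    print(n,c["mtx"],c["R"],c["t"],-c["R"].T@c["t"])
c=r.camera("wrist");print(c["hand_eye"],c["mtx"]);d["wrist"]=c
pickle.dump(d,open("cams.pkl","wb"))
E
```

```text
pics
{'time': 0.0, 'joint_positions': array([-0.02263269,  0.33286581, -0.06468229,  1.46093209,  0.02161155,
        1.34988   , -0.08849003]), 'joint_vel': array([ 0.00097797,  0.00034964, -0.00203266, -0.0011244 ,  0.00065774,
       -0.00112925,  0.00020484]), 'joint_torque': array([-1.20520472e-04, -6.23245955e+01,  2.44190963e-02, -3.89891267e+01,
       -6.13984605e-02,  3.97891912e-02,  1.87085252e-04]), 'ee_pos': array([6.24638990e-01, 1.51547382e-06, 2.32762070e-01]), 'eef_rot': array([ 7.07089197e-01,  7.07124023e-01, -5.18951474e-04, -4.61935786e-04]), 'ft_force': array([ 0.17952921, -0.70202566, -0.20912239]), 'torque': array([-0.02577902, -0.0124254 , -0.02405723]), 'grip_force': 0.0, 'width': 0.08701957571363089}
scene [[579.85088902   0.         306.24676144]
 [  0.         579.85088902 236.52792698]
 [  0.           0.           1.        ]] [[-0.50471102 -0.86300566  0.0220909 ]
 [-0.50506837  0.2744326  -0.81828643]
 [ 0.70012336 -0.4241556  -0.57438602]] [0.29444305 0.34131865 1.11364408] [-0.45869033  0.63279542  0.9124535 ]
side [[524.54203692   0.         328.38174272]
 [  0.         524.54203692 241.89244188]
 [  0.           0.           1.        ]] [[-0.89694097 -0.44177155  0.01829712]
 [-0.30847099  0.59557732 -0.74170972]
 [ 0.3167689  -0.67091397 -0.67047141]] [0.50691665 0.1856014  0.96450022] [0.20640328 0.76049804 0.77505707]
[[-3.71778985e-04 -9.70004293e-01 -2.43087500e-01  6.66878087e-02]
 [ 9.99999792e-01 -4.88812805e-04  4.21130712e-04 -3.40797911e-04]
 [-5.27322881e-04 -2.43087293e-01  9.70004273e-01 -1.50309088e-01]
 [ 0.00000000e+00  0.00000000e+00  0.00000000e+00  1.00000000e+00]] [[423.56322107   0.         322.07507427]
 [  0.         423.56322107 243.80231631]
 [  0.           0.           1.        ]]
```

View pics/scene0.png

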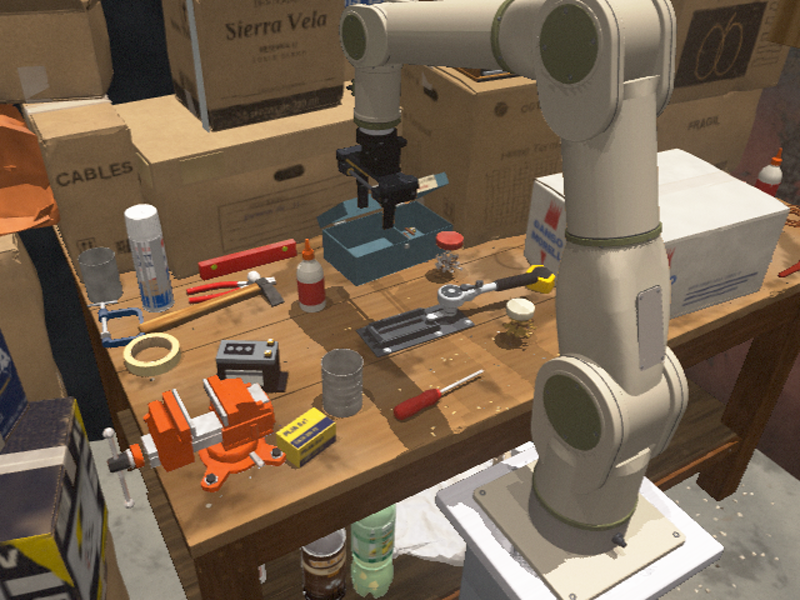

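View pics/side0.png

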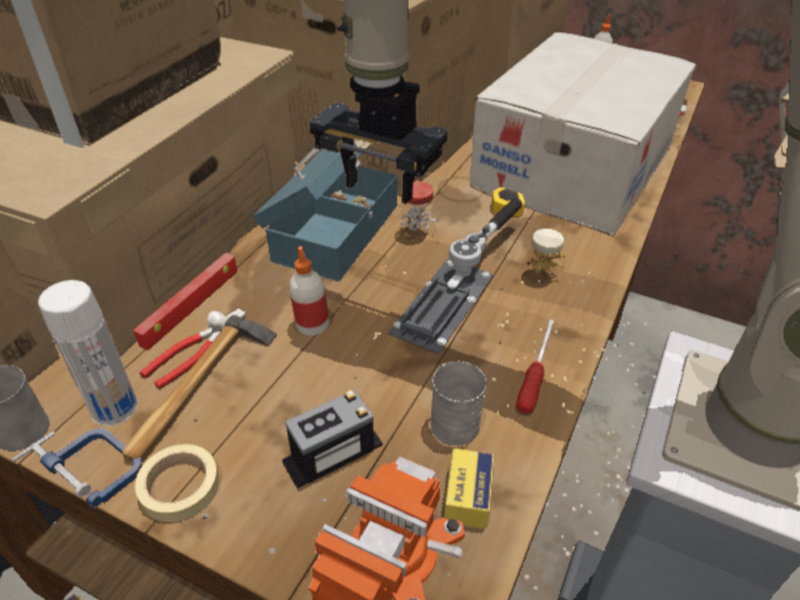

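The pictures show the carrier near the middle (side view: bolt head at (465,250), lip end at (415,340)). The ratchet handle points right and up to (515,200), with the red-lid jar at (418,190) and the white-lid jar at (548,240). The battery stands at (330,435) with its terminals at (350,397) and (365,412). The tin is at (458,400) and the glue bottle at (310,295).

```bash
cat > h.py <<'E'
import numpy as np,pickle,cv2
from scipy.spatial.transform import Rotation as Ro
def load():return pickle.load(open("cams.pkl","rb"))
def ray(c,u,v,z,pose=None):
    K=c["mtx"];d=np.linalg.inv(K)@[u,v,1]
    if "R" in c: o=-c["R"].T@c["t"];w=c["R"].T@d
    else:
        p,q=pose;T=np.eye(4);T[:3,:3]=Ro.from_quat(q).as_matrix();T[:3,3]=p;M=T@c["hand_eye"]
        o=M[:3,3];w=M[:3,:3]@d
    return o+w*(z-o[2])/w[2]
def proj(c,X,pose=None):
    if "R" in c: x=c["R"]@X+c["t"]
    else:
        p,q=pose;T=np.eye(4);T[:3,:3]=Ro.from_quat(q).as_matrix();T[:3,3]=p
        x=(np.linalg.inv(T@c["hand_eye"])@np.r_[X,1])[:3]
    u=c["mtx"]@x;return u[:2]/u[2]
E
python3 - <<'E'
from h import *
d=load()
for n,pts in {"side":dict(bolt=(465,250,.068),grip_end=(518,195,.056),lipcL=(393,333,.004),lipcR=(435,347,.004),basefarR=(488,270,.004),t1=(350,397,.089),t2=(365,412,.089),footL=(285,465,0),footF=(303,482,0),footR=(380,443,0),redlid=(420,190,.09),whitelid=(548,240,.081),tin=(459,375,.099),glue=(301,252,.166)),
 "scene":dict(bolt=(451,292,.068),grip_end=(550,275,.056),lipc1=(360,325,.004),lipc2=(380,357,.004),t1=(270,340,.089),t2=(267,352,.089),redlid=(450,240,.09),whitelid=(520,307,.081),tin=(343,360,.099),glue=(306,241,.166))}.items():
  for k,(u,v,z) in pts.items(): print(n,k,ray(d[n],u/1.25,v/1.25,z).round(3))
cv2.imwrite("pics/w0.png",d["wrist"]["color"][:,:,::-1])
a=d["side"]["color"][140:290,300:480,::-1];b=d["side"]["color"][300:400,215:315,::-1]
im=np.zeros((600,800,3),np.uint8)
im[:375,:450]=cv2.resize(a,(450,375),interpolation=cv2.INTER_CUBIC);im[:350,450:800]=cv2.resize(b,(350,350),interpolation=cv2.INTER_CUBIC)
w=cv2.resize(d["wrist"]["color"][:,:,::-1],(300,225),interpolation=cv2.INTER_AREA);im[375:,:300]=w
s=d["scene"]["color"][260:325,165:240,::-1];im[350:600,450:738]=cv2.resize(s,(288,250),interpolation=cv2.INTER_CUBIC)
cv2.imwrite("pics/c1.png",im)
E
```

```text
side bolt [ 0.516 -0.115  0.068]
side grip_end [ 0.496 -0.347  0.056]
side lipcL [0.563 0.071 0.004]
side lipcR [0.487 0.068 0.004]
side basefarR [ 0.482 -0.158  0.004]
side t1 [0.519 0.281 0.089]
side t2 [0.489 0.294 0.089]
side footL [0.579 0.364 0.   ]
side footF [0.542 0.376 0.   ]
side footR [0.479 0.273 0.   ]
side redlid [ 0.656 -0.223  0.09 ]
side whitelid [ 0.39  -0.195  0.081]
side tin [0.401 0.187 0.099]
side glue [0.691 0.125 0.166]
scene bolt [ 0.515 -0.12   0.068]
scene grip_end [ 0.48  -0.357  0.056]
scene lipc1 [0.58  0.056 0.004]
scene lipc2 [0.472 0.072 0.004]
scene t1 [0.522 0.275 0.089]
scene t2 [0.493 0.293 0.089]
scene redlid [ 0.659 -0.215  0.09 ]
scene whitelid [ 0.392 -0.199  0.081]
scene tin [0.398 0.191 0.099]
scene glue [0.689 0.121 0.166]
```

View pics/c1.png

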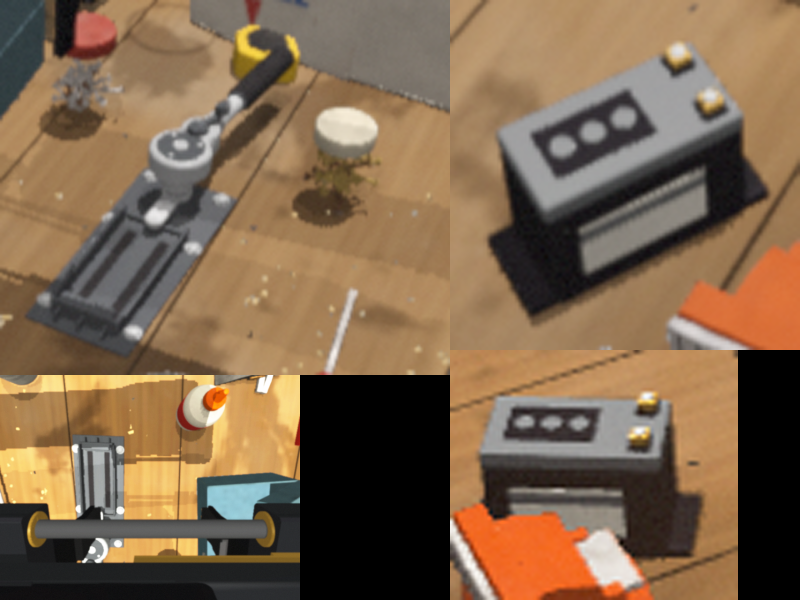

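The composite shows the ratchet head at crop (180,150) with the grip ending near (285,50), in front of a yellow object. The battery's top corners and both terminals are sharp. The vise stands beside the battery.

Run:
```python
from h import *
from scipy.optimize import least_squares
d=load();s=d["side"];c=d["scene"]
A=lambda u,v,z:print(u,v,z,ray(s,300+u/2.5,140+v/2.5,z).round(4))
for p in [(27,318),(130,357),(235,200),(148,168),(44,300),(134,334),(196,247),(107,217)]:A(*p,.004)
A(180,148,.068);A(285,45,.056)
for u,v,z in [(240,45,.08),(292,108,.08),(50,133,.08),(98,215,.08),(228,53,.089),(260,98,.089),(38,240,0),(84,317,0),(317,190,0)]:print("bat",ray(s,215+u/3.5,300+v/3.5,z).round(4))
for u,v,z in [(650,398,.089),(638,434,.089),(485,458,.08),(662,470,.08)]:print("batS",ray(c,165+(u-450)/3.846,260+(v-350)/3.846,z).round(4))
def tri(a,b):
    f=lambda X:np.r_[proj(s,X)-np.array(a)/1.25,proj(c,X)-np.array(b)/1.25]
    q=least_squares(f,[.5,0,.05]);return q.x.round(3),q.cost
print("yellow",tri((505,203),(545,282)))
print("grip end",tri((518,193),(549,272)))
print("vise jaw",tri((400,460),(215,380)),tri((435,490),(272,390)))
```

```text
27 318 0.004 [0.5685 0.0762 0.004 ]
130 357 0.004 [0.4738 0.0776 0.004 ]
235 200 0.004 [ 0.4695 -0.1483  0.004 ]
148 168 0.004 [ 0.56   -0.1546  0.004 ]
44 300 0.004 [0.5657 0.0505 0.004 ]
134 334 0.004 [0.4816 0.0523 0.004 ]
196 247 0.004 [ 0.4769 -0.0711  0.004 ]
107 217 0.004 [ 0.5642 -0.0719  0.004 ]
180 148 0.068 [ 0.5169 -0.118   0.068 ]
285 45 0.056 [ 0.4942 -0.3377  0.056 ]
bat [0.5229 0.2632 0.08  ]
bat [0.4816 0.2857 0.08  ]
bat [0.5752 0.35   0.08  ]
bat [0.5302 0.3783 0.08  ]
bat [0.5214 0.2766 0.089 ]
bat [0.4943 0.2935 0.089 ]
bat [0.5858 0.3601 0.    ]
bat [0.5415 0.3862 0.    ]
bat [0.4768 0.2712 0.    ]
batS [0.5193 0.2734 0.089 ]
batS [0.492  0.2925 0.089 ]
batS [0.5245 0.3736 0.08  ]
batS [0.4661 0.2894 0.08  ]
yellow (array([ 0.538, -0.407, -0.012]), np.float64(0.0801912320536764))
grip end (array([ 0.506, -0.38 ,  0.04 ]), np.float64(0.1451064614385309))
vise jaw (array([0.383, 0.406, 0.179]), np.float64(79.4338960978391)) (array([0.359, 0.355, 0.107]), np.float64(115.4898251361071))
```

```bash
python3 -m crank '[{"dx":-1,"dy":-1,"az":1},{"dx":-1,"dy":-1,"az":1},{"dx":-1,"dy":-1},{"dx":-1,"dy":-0.5},{"dx":-1},{"dx":-1},{"dx":-1},{"dx":-1}]'; python3 -m crank '[{"dx":-1},{"dx":-1},{}]'
python3 - <<'E'
from h import *
from bench import r
st=r.read_state();w=r.camera("wrist");print(st["ee_pos"],st["eef_rot"])
pickle.dump((w,(st["ee_pos"],st["eef_rot"])),open("w1.pkl","wb"))
s=r.camera("side");im=np.zeros((600,800,3),np.uint8)
im[:480,:640]=w["color"][:,:,::-1]
cv2.imwrite("pics/w1.png",im[:480,:640])
E
```

```text
[ 6.24719736e-01 -1.29145970e-07  2.32966017e-01] [ 7.07098529e-01  7.07114841e-01 -3.81852511e-04 -3.54031809e-04]invalid input at $[0]: expected keys claw, dx, dy, dz, ax, ay, az
invalid input at $[0]: expected keys claw, dx, dy, dz, ax, ay, az
```

View pics/w1.png

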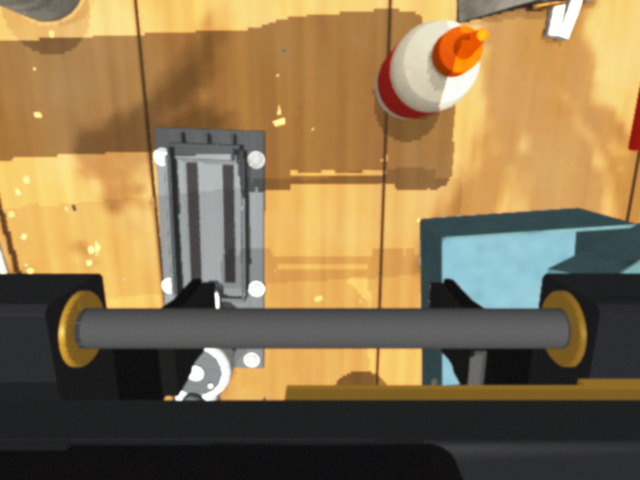

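The wrist view shows the carrier between pixel columns 157 and 265, the lip end at row 129 and the bolt head at (200,372). The arm did not move, because a row needs all seven keys. Next I check the lever and handle prediction by overlaying it on enlarged crops.

Run:
```python
from h import *
d=load();w,pose=pickle.load(open("w1.pkl","rb"))
for u,v,z in [(157,128,.004),(265,130,.004),(263,366,.004),(256,160,.006),(161,158,.006),(257,289,.006),(168,287,.006),(200,372,.068),(420,220,.08)]:print(u,v,ray(w,u,v,z,pose).round(4))
B=np.array([.5165,-.118]);a=np.deg2rad(-95.2)
D=lambda a:np.array([np.cos(a),np.sin(a)])
tip=B+.029*D(a)+.031*D(a-.26)
pts=[np.r_[B,.068],np.r_[B+.204*D(a),.056],np.r_[B+.104*D(a),.056],np.r_[tip,.085]]
im=np.zeros((600,800,3),np.uint8)
for i,(n,x0,y0) in enumerate((("side",355,140),("scene",345,205))):
    c=d[n];k=400/105 if 0 else 4
    cr=cv2.resize(c["color"][y0:y0+75,x0:x0+100,::-1],(800,600),interpolation=cv2.INTER_CUBIC);k=8
    for X in pts:
        p=(proj(c,X)-[x0,y0]+.5)*k;cv2.circle(cr,(int(p[0]),int(p[1])),4,(255,0,255),1)
    if i==0: im[:300,:]=cr[100:400]
    else: im[300:]=cr[150:450]
cv2.imwrite("pics/c2.png",im)
```

```text
157 128 [0.4817 0.0748 0.004 ]
265 130 [0.575  0.0731 0.004 ]
263 366 [ 0.5655 -0.1537  0.004 ]
256 160 [0.5665 0.0477 0.006 ]
161 158 [0.4835 0.0495 0.006 ]
257 289 [ 0.5629 -0.0718  0.006 ]
168 287 [ 0.4791 -0.0698  0.006 ]
200 372 [ 0.5229 -0.1221  0.068 ]
420 220 [0.6956 0.0085 0.08  ]
```

View pics/c2.png

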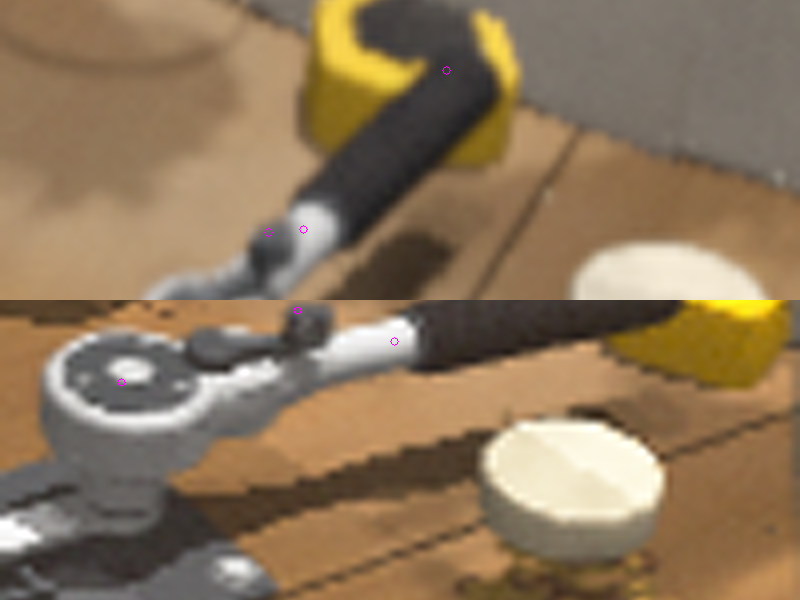

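The overlays fit within a few mm: the scene head centre is at (128,370) in the crop, the lever knob top at (268,228) side and (308,310) scene, and the grip start at (322,205) side and (417,340) scene.

Run:
```python
from h import *
from scipy.optimize import least_squares
d=load();s=d["side"];c=d["scene"]
S=lambda u,v:np.array([355+u/8-.5,140+(v+100)/8-.5]);C=lambda u,v:np.array([345+u/8-.5,205+(v-300+150)/8-.5])
def tri(a,b):
    f=lambda X:np.r_[proj(s,X)-S(*a),proj(c,X)-C(*b)]
    q=least_squares(f,[.5,0,.05]);return q.x.round(4),q.cost
print("lever top",tri((270,228),(309,308)),ray(s,*S(270,228),.085),ray(c,*C(309,308),.085))
print("grip start",tri((320,205),(417,340)),ray(s,*S(320,205),.058),ray(c,*C(417,340),.058))
print("bolt",ray(c,*C(128,370),.068))
print("grip mid line side",ray(s,*S(400,130),.056), "end",ray(s,*S(470,60),.056),ray(c,*C(640,308),.056))
```

```text
lever top (array([ 0.5048, -0.1817,  0.0828]), np.float64(0.02841146737543913)) [ 0.50363101 -0.17810058  0.085     ] [ 0.50281388 -0.1801074   0.085     ]
grip start (array([ 0.5055, -0.2307,  0.0572]), np.float64(0.7245654823450649)) [ 0.50637773 -0.23265474  0.058     ] [ 0.50180361 -0.22673722  0.058     ]
bolt [ 0.52142263 -0.12379359  0.068     ]
grip mid line side [ 0.49969495 -0.28378471  0.056     ] end [ 0.49363288 -0.33039389  0.056     ] [ 0.48353059 -0.30644512  0.056     ]
```

```bash
python3 -m crank '[{"claw":1,"dx":-0.8,"dy":-0.7,"dz":0.3,"ax":0,"ay":0,"az":0},{"claw":1,"dx":-0.8,"dy":-0.7,"dz":0.3,"ax":0,"ay":0,"az":0},{"claw":1,"dx":-0.8,"dy":-0.7,"dz":0.3,"ax":0,"ay":0,"az":0},{"claw":1,"dx":-0.8,"dy":-0.7,"dz":0.3,"ax":0,"ay":0,"az":0},{"claw":1,"dx":-0.8,"dy":-0.7,"dz":0.3,"ax":0,"ay":0,"az":0},{"claw":1,"dx":-0.8,"dy":-0.7,"dz":0.3,"ax":0,"ay":0,"az":0},{"claw":1,"dx":-0.8,"dy":-0.7,"dz":0.3,"ax":0,"ay":0,"az":0},{"claw":1,"dx":-0.33,"dy":-0.12,"dz":0.4,"ax":0,"ay":0,"az":0}]' 20; python3 -m crank '[{"claw":1,"dx":0,"dy":0,"dz":0,"ax":0,"ay":0,"az":0},{"claw":1,"dx":0,"dy":0,"dz":0,"ax":0,"ay":0,"az":0}]'
```

```text
time: 0.92
ee_pos: [0.4713, -0.1818, 0.1587]
eef_rot: [0.709, 0.705, -0.0, 0.0]
ft_force: [0.6, -0.8, -0.0]
width: 0.0418
grip_force: 0.0
time: 1.08
ee_pos: [0.4741, -0.1779, 0.1584]
eef_rot: [0.708, 0.707, -0.0, -0.0]
ft_force: [0.2, 0.9, -0.1]
width: 0.028
grip_force: 0.0
```

```bash
python3 -m crank '[{"claw":1,"dx":0,"dy":0,"dz":0.5,"ax":0,"ay":0,"az":0},{"claw":1,"dx":0,"dy":0,"dz":0.5,"ax":0,"ay":0,"az":0},{"claw":1,"dx":0,"dy":0,"dz":0.5,"ax":0,"ay":0,"az":0},{"claw":1,"dx":0,"dy":0,"dz":0.5,"ax":0,"ay":0,"az":0},{"claw":1,"dx":0,"dy":0,"dz":0.5,"ax":0,"ay":0,"az":0},{"claw":1,"dx":0,"dy":0,"dz":0,"ax":0,"ay":0,"az":0},{"claw":1,"dx":0,"dy":0,"dz":0,"ax":0,"ay":0,"az":0}]'; for i in 1 2 3 4 5 6; do python3 -m crank '[{"claw":1,"dx":0,"dy":0.1,"dz":0,"ax":0,"ay":0,"az":0},{"claw":1,"dx":0,"dy":0.1,"dz":0,"ax":0,"ay":0,"az":0}]' | egrep 'pos|force:|width'; done
```

```text
time: 1.67
ee_pos: [0.4751, -0.1767, 0.0838]
eef_rot: [0.706, 0.708, 0.0, -0.0]
ft_force: [0.8, 0.4, 0.3]
width: 0.0003
grip_force: 0.0
ee_pos: [0.4817, -0.1777, 0.0849]
ft_force: [0.0, -0.2, 1.2]
width: 0.0004
grip_force: 0.0
ee_pos: [0.4873, -0.1779, 0.0843]
ft_force: [-3.6, -0.9, 1.1]
width: -0.0001
grip_force: 1.8
ee_pos: [0.492, -0.1786, 0.0836]
ft_force: [-3.9, -2.5, 0.5]
width: 0.0004
grip_force: 2.0
ee_pos: [0.4983, -0.1782, 0.0833]
ft_force: [-3.9, -2.4, 0.7]
width: -0.0
grip_force: 1.5
ee_pos: [0.5041, -0.1783, 0.0833]
ft_force: [-6.2, -3.4, 1.4]
width: 0.0005
grip_force: 3.1
ee_pos: [0.5098, -0.1784, 0.0833]
ft_force: [-5.2, -2.3, 0.1]
width: 0.0007
grip_force: 2.8
```

```bash
python3 -m crank '[{"claw":1,"dx":0,"dy":-0.5,"dz":0,"ax":0,"ay":0,"az":0},{"claw":1,"dx":0,"dy":-0.3,"dz":-0.5,"ax":0,"ay":0,"az":0},{"claw":1,"dx":0,"dy":-0.3,"dz":-0.8,"ax":0,"ay":0,"az":0},{"claw":-0.2,"dx":0,"dy":0,"dz":-1,"ax":0,"ay":0,"az":0},{"claw":-0.2,"dx":0,"dy":0,"dz":-0.7,"ax":0,"ay":0,"az":0},{"claw":-0.2,"dx":0,"dy":0,"dz":0,"ax":0,"ay":0,"az":0}]'
python3 - <<'E'
from h import *
from bench import r
im=np.zeros((600,800,3),np.uint8)
d={}
for i,(n,x0,y0) in enumerate((("side",355,140),("scene",345,205))):
    c=r.camera(n);d[n]=c
    cr=cv2.resize(c["color"][y0:y0+75,x0:x0+100,::-1],(800,600),interpolation=cv2.INTER_CUBIC)
    if i==0: im[:300,:]=cr[100:400]
    else: im[300:]=cr[150:450]
pickle.dump(d,open("cams2.pkl","wb"))
cv2.imwrite("pics/c3.png",im)
E
```

```text
time: 3.17
ee_pos: [0.4806, -0.1779, 0.1786]
eef_rot: [0.707, 0.707, 0.003, 0.004]
ft_force: [0.8, -0.1, 0.9]
width: 0.0132
grip_force: 0.0
```

View pics/c3.png

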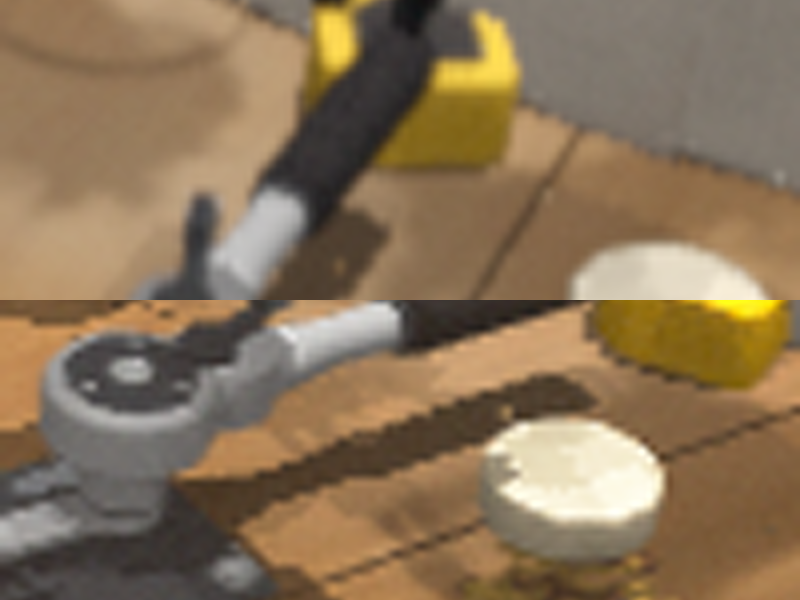

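The lever now leans to the counter-clockwise side, and the handle has turned a few degrees that way (side crop: grip start (285,195), middle (345,125)).

Run:
```python
from h import *
d=load();s=d["side"]
B=np.array([.519,-.121])
for u,v in((285,195),(345,125),(405,45)):
    X=ray(s,355+u/8-.5,140+(v+100)/8-.5,.056);e=X[:2]-B;print(X.round(4),np.hypot(*e),np.degrees(np.arctan2(e[1],e[0])))
a=np.radians(-87)
```

```text
[ 0.5183 -0.2354  0.056 ] 0.11439105180376839 -90.3402184445342
[ 0.5155 -0.2785  0.056 ] 0.15752933163226654 -91.26830493111503
[ 0.5145 -0.3289  0.056 ] 0.20797191764041228 -91.23251658756618
```

```bash
python3 -m crank '[{"claw":-0.1,"dx":-0.82,"dy":0.29,"dz":0,"ax":0,"ay":0,"az":0},{"claw":-0.1,"dx":-0.82,"dy":0.29,"dz":0,"ax":0,"ay":0,"az":0},{"claw":-0.1,"dx":-0.82,"dy":0.29,"dz":0,"ax":0,"ay":0,"az":0},{"claw":-0.1,"dx":-0.82,"dy":0.29,"dz":0,"ax":0,"ay":0,"az":0},{"claw":-0.1,"dx":0,"dy":0,"dz":0.5,"ax":0,"ay":0,"az":0},{"claw":-0.1,"dx":0,"dy":0,"dz":0.5,"ax":0,"ay":0,"az":0},{"claw":-0.1,"dx":0,"dy":0,"dz":0.4,"ax":0,"ay":0,"az":0},{"claw":-0.1,"dx":0,"dy":0,"dz":0,"ax":0,"ay":0,"az":0}]' 20; python3 -m crank '[{"claw":-0.1,"dx":0,"dy":0,"dz":0,"ax":0,"ay":0,"az":0}]'
```

```text
time: 3.93
ee_pos: [0.5107, -0.275, 0.1277]
eef_rot: [0.707, 0.707, -0.001, -0.003]
ft_force: [-0.7, -0.4, -1.0]
width: 0.0478
grip_force: 0.0
time: 4.02
ee_pos: [0.5118, -0.2755, 0.1305]
eef_rot: [0.707, 0.707, -0.0, -0.001]
ft_force: [-0.3, 0.2, -0.2]
width: 0.0476
grip_force: 0.0
```

Opening is 48 mm. x needs +3.5 mm and z needs -69 mm; then I close.

```bash
python3 -m crank '[{"claw":-0.1,"dx":0,"dy":0.12,"dz":0.6,"ax":0,"ay":0,"az":0},{"claw":-0.1,"dx":0,"dy":0,"dz":0.6,"ax":0,"ay":0,"az":0},{"claw":-0.1,"dx":0,"dy":0,"dz":0.6,"ax":0,"ay":0,"az":0},{"claw":-0.1,"dx":0,"dy":0,"dz":0.5,"ax":0,"ay":0,"az":0},{"claw":-0.1,"dx":0,"dy":0,"dz":0,"ax":0,"ay":0,"az":0},{"claw":-0.1,"dx":0,"dy":0,"dz":0,"ax":0,"ay":0,"az":0}]'; python3 -m crank '[{"claw":1,"dx":0,"dy":0,"dz":0,"ax":0,"ay":0,"az":0},{"claw":1,"dx":0,"dy":0,"dz":0,"ax":0,"ay":0,"az":0},{"claw":1,"dx":0,"dy":0,"dz":0,"ax":0,"ay":0,"az":0},{"claw":1,"dx":0,"dy":0,"dz":0,"ax":0,"ay":0,"az":0},{"claw":1,"dx":0,"dy":0,"dz":0,"ax":0,"ay":0,"az":0},{"claw":1,"dx":0,"dy":0,"dz":0,"ax":0,"ay":0,"az":0}]' 20
```

```text
time: 4.52
ee_pos: [0.516, -0.276, 0.063]
eef_rot: [0.707, 0.707, 0.0, -0.0]
ft_force: [0.6, -0.5, -0.5]
width: 0.0478
grip_force: 0.0
time: 5.02
ee_pos: [0.5161, -0.2765, 0.0632]
eef_rot: [0.707, 0.707, 0.0, 0.0]
ft_force: [-1.0, 0.4, 5.7]
width: 0.0242
grip_force: 20.0
```

The pads sit too high on the grip (the grasp point is 8 mm above the TCP), so I reopen, lower 14 mm and close again.

```bash
python3 -m crank '[{"claw":0.1,"dx":0,"dy":0,"dz":0,"ax":0,"ay":0,"az":0},{"claw":0.1,"dx":0,"dy":0,"dz":0,"ax":0,"ay":0,"az":0},{"claw":0.1,"dx":0,"dy":0,"dz":0.25,"ax":0,"ay":0,"az":0},{"claw":0.1,"dx":0,"dy":0,"dz":0.23,"ax":0,"ay":0,"az":0},{"claw":1,"dx":0,"dy":0,"dz":0,"ax":0,"ay":0,"az":0},{"claw":1,"dx":0,"dy":0,"dz":0,"ax":0,"ay":0,"az":0},{"claw":1,"dx":0,"dy":0,"dz":0,"ax":0,"ay":0,"az":0},{"claw":1,"dx":0,"dy":0,"dz":0,"ax":0,"ay":0,"az":0}]' 20;  python3 -m crank '[{"claw":1,"dx":0.028,"dy":-0.54,"dz":0,"ax":0,"ay":0,"az":1},{"claw":1,"dx":0.028,"dy":-0.54,"dz":0,"ax":0,"ay":0,"az":1}]'
```

```text
time: 5.68
ee_pos: [0.5159, -0.2763, 0.048]
eef_rot: [0.707, 0.707, 0.0, 0.0]
ft_force: [1.2, 0.5, -3.8]
width: 0.0241
grip_force: 20.0
time: 5.85
ee_pos: [0.484, -0.2723, 0.048]
eef_rot: [0.778, 0.628, 0.001, -0.0]
ft_force: [3.3, 4.9, -2.3]
width: 0.0244
grip_force: 20.0
```

Works well. Now back to about -121°, then a counter-clockwise stroke.

```bash
python3 -m crank '[{"claw":1,"dx":0.028,"dy":-0.54,"dz":0,"ax":0,"ay":0,"az":1},{"claw":1,"dx":0.028,"dy":-0.54,"dz":0,"ax":0,"ay":0,"az":1},{"claw":1,"dx":0.028,"dy":-0.54,"dz":0,"ax":0,"ay":0,"az":1},{"claw":1,"dx":0,"dy":0,"dz":0,"ax":0,"ay":0,"az":0}]';  python3 -m crank '[{"claw":1,"dx":0.028,"dy":0.54,"dz":0,"ax":0,"ay":0,"az":-1},{"claw":1,"dx":0.028,"dy":0.54,"dz":0,"ax":0,"ay":0,"az":-1},{"claw":1,"dx":0.028,"dy":0.54,"dz":0,"ax":0,"ay":0,"az":-1},{"claw":1,"dx":0.028,"dy":0.54,"dz":0,"ax":0,"ay":0,"az":-1},{"claw":1,"dx":0.028,"dy":0.54,"dz":0,"ax":0,"ay":0,"az":-1}]';  python3 -m crank '[{"claw":1,"dx":0.028,"dy":0.54,"dz":0,"ax":0,"ay":0,"az":-1},{"claw":1,"dx":0.028,"dy":0.54,"dz":0,"ax":0,"ay":0,"az":-1},{"claw":1,"dx":0.028,"dy":0.54,"dz":0,"ax":0,"ay":0,"az":-1},{"claw":1,"dx":0,"dy":0,"dz":0,"ax":0,"ay":0,"az":0}]'
```

```text
time: 6.18
ee_pos: [0.4374, -0.2527, 0.048]
eef_rot: [0.868, 0.497, 0.001, -0.001]
ft_force: [4.5, 5.9, -10.2]
width: 0.0243
grip_force: 20.2
time: 6.6
ee_pos: [0.5153, -0.2763, 0.0479]
eef_rot: [0.706, 0.709, -0.0, -0.001]
ft_force: [-5.3, 3.2, 2.6]
width: 0.0241
grip_force: 20.1
time: 6.93
ee_pos: [0.5654, -0.2692, 0.048]
eef_rot: [0.585, 0.811, -0.0, 0.001]
ft_force: [-0.8, -3.1, 0.2]
width: 0.0243
grip_force: 19.9
```

```bash
python3 -m crank '[{"claw":1,"dx":0.028,"dy":0.54,"dz":0,"ax":0,"ay":0,"az":-1},{"claw":1,"dx":0.02,"dy":0.32,"dz":0,"ax":0,"ay":0,"az":-0.6},{"claw":1,"dx":0,"dy":0,"dz":0,"ax":0,"ay":0,"az":0}]';  python3 -m crank '[{"claw":1,"dx":0.028,"dy":-0.54,"dz":0,"ax":0,"ay":0,"az":1},{"claw":1,"dx":0.028,"dy":-0.54,"dz":0,"ax":0,"ay":0,"az":1},{"claw":1,"dx":0.028,"dy":-0.54,"dz":0,"ax":0,"ay":0,"az":1},{"claw":1,"dx":0.028,"dy":-0.54,"dz":0,"ax":0,"ay":0,"az":1},{"claw":1,"dx":0.028,"dy":-0.54,"dz":0,"ax":0,"ay":0,"az":1}]'; python3 -m crank '[{"claw":1,"dx":0.028,"dy":-0.54,"dz":0,"ax":0,"ay":0,"az":1},{"claw":1,"dx":0.028,"dy":-0.54,"dz":0,"ax":0,"ay":0,"az":1},{"claw":1,"dx":0.028,"dy":-0.54,"dz":0,"ax":0,"ay":0,"az":1},{"claw":1,"dx":0.028,"dy":-0.54,"dz":0,"ax":0,"ay":0,"az":1},{"claw":1,"dx":0.02,"dy":-0.32,"dz":0,"ax":0,"ay":0,"az":0.6},{"claw":1,"dx":0,"dy":0,"dz":0,"ax":0,"ay":0,"az":0}]'
python3 - <<'E'
from h import *
from bench import r
c=r.camera("side");pickle.dump(c,open("s4.pkl","wb"));cv2.imwrite("pics/s4.png",cv2.resize(c["color"][150:290,300:470,::-1],(680,560),interpolation=cv2.INTER_CUBIC))
E
```

```text
time: 7.18
ee_pos: [0.5883, -0.2598, 0.048]
eef_rot: [0.517, 0.856, -0.001, 0.001]
ft_force: [1.1, -5.5, -3.1]
width: 0.0242
grip_force: 20.0
time: 7.6
ee_pos: [0.5088, -0.2758, 0.048]
eef_rot: [0.724, 0.69, 0.001, 0.0]
ft_force: [4.0, 3.5, -4.5]
width: 0.0244
grip_force: 20.1
time: 8.1
ee_pos: [0.4379, -0.2529, 0.048]
eef_rot: [0.867, 0.498, 0.001, -0.001]
ft_force: [4.6, 5.0, -7.7]
width: 0.0244
grip_force: 20.3
```

View pics/s4.png

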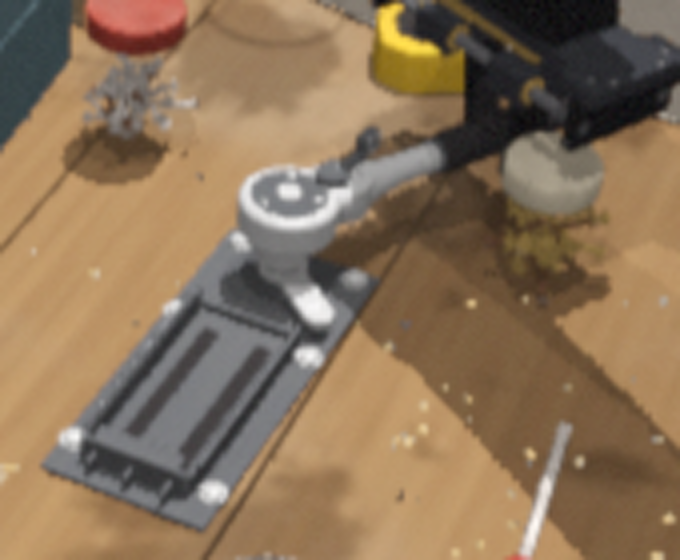

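The finger has swung to about (318,315), roughly 45-50° off the bay axis; the handle, jars and lever all look right. Two more strokes.

```bash
python3 - <<'E'
from h import *
c=pickle.load(open("s4.pkl","rb"));X=ray(c,300+318/4,150+312/4,.018);e=X[:2]-[.519,-.121];print(X,np.hypot(*e),np.degrees(np.arctan2(e[1],e[0]))-88.1)
E
python3 -m crank '[{"claw":1,"dx":0.028,"dy":0.54,"dz":0,"ax":0,"ay":0,"az":-1},{"claw":1,"dx":0.028,"dy":0.54,"dz":0,"ax":0,"ay":0,"az":-1},{"claw":1,"dx":0.028,"dy":0.54,"dz":0,"ax":0,"ay":0,"az":-1},{"claw":1,"dx":0.028,"dy":0.54,"dz":0,"ax":0,"ay":0,"az":-1},{"claw":1,"dx":0.028,"dy":0.54,"dz":0,"ax":0,"ay":0,"az":-1}]';  python3 -m crank '[{"claw":1,"dx":0.028,"dy":0.54,"dz":0,"ax":0,"ay":0,"az":-1},{"claw":1,"dx":0.028,"dy":0.54,"dz":0,"ax":0,"ay":0,"az":-1},{"claw":1,"dx":0.028,"dy":0.54,"dz":0,"ax":0,"ay":0,"az":-1},{"claw":1,"dx":0.028,"dy":0.54,"dz":0,"ax":0,"ay":0,"az":-1},{"claw":1,"dx":0.02,"dy":0.32,"dz":0,"ax":0,"ay":0,"az":-0.6},{"claw":1,"dx":0,"dy":0,"dz":0,"ax":0,"ay":0,"az":0}]'
python3 -m crank '[{"claw":1,"dx":0.028,"dy":-0.54,"dz":0,"ax":0,"ay":0,"az":1},{"claw":1,"dx":0.028,"dy":-0.54,"dz":0,"ax":0,"ay":0,"az":1},{"claw":1,"dx":0.028,"dy":-0.54,"dz":0,"ax":0,"ay":0,"az":1},{"claw":1,"dx":0.028,"dy":-0.54,"dz":0,"ax":0,"ay":0,"az":1},{"claw":1,"dx":0.028,"dy":-0.54,"dz":0,"ax":0,"ay":0,"az":1}]'; python3 -m crank '[{"claw":1,"dx":0.028,"dy":-0.54,"dz":0,"ax":0,"ay":0,"az":1},{"claw":1,"dx":0.028,"dy":-0.54,"dz":0,"ax":0,"ay":0,"az":1},{"claw":1,"dx":0.028,"dy":-0.54,"dz":0,"ax":0,"ay":0,"az":1},{"claw":1,"dx":0.028,"dy":-0.54,"dz":0,"ax":0,"ay":0,"az":1},{"claw":1,"dx":0.02,"dy":-0.32,"dz":0,"ax":0,"ay":0,"az":0.6},{"claw":1,"dx":0,"dy":0,"dz":0,"ax":0,"ay":0,"az":0}]'
```

```text
[ 0.48346151 -0.09068385  0.018     ] 0.04671245212323925 51.434129338967665
time: 8.57
ee_pos: [0.5153, -0.2762, 0.0479]
eef_rot: [0.706, 0.708, -0.0, -0.001]
ft_force: [-4.3, 2.3, 2.1]
width: 0.0241
grip_force: 20.2
time: 9.07
ee_pos: [0.5885, -0.2596, 0.048]
eef_rot: [0.517, 0.856, -0.001, 0.001]
ft_force: [0.5, -6.5, -3.7]
width: 0.0243
grip_force: 20.0
time: 9.48
ee_pos: [0.5088, -0.2758, 0.048]
eef_rot: [0.724, 0.69, 0.001, 0.0]
ft_force: [4.2, 3.2, -4.7]
width: 0.024
grip_force: 20.1
time: 9.98
ee_pos: [0.4378, -0.2528, 0.048]
eef_rot: [0.867, 0.498, 0.001, -0.001]
ft_force: [4.2, 4.1, -9.3]
width: 0.0244
grip_force: 20.4
```

```bash
python3 -m crank '[{"claw":1,"dx":0.028,"dy":0.54,"dz":0,"ax":0,"ay":0,"az":-1},{"claw":1,"dx":0.028,"dy":0.54,"dz":0,"ax":0,"ay":0,"az":-1},{"claw":1,"dx":0.028,"dy":0.54,"dz":0,"ax":0,"ay":0,"az":-1},{"claw":1,"dx":0.028,"dy":0.54,"dz":0,"ax":0,"ay":0,"az":-1},{"claw":1,"dx":0.028,"dy":0.54,"dz":0,"ax":0,"ay":0,"az":-1},{"claw":1,"dx":0,"dy":0,"dz":0,"ax":0,"ay":0,"az":0}]'
python3 -m crank '[{"claw":0,"dx":0,"dy":0,"dz":0,"ax":0,"ay":0,"az":0},{"claw":0,"dx":0,"dy":0,"dz":0,"ax":0,"ay":0,"az":0},{"claw":0,"dx":0,"dy":0,"dz":0,"ax":0,"ay":0,"az":0},{"claw":0,"dx":0,"dy":0,"dz":-0.5,"ax":0,"ay":0,"az":0},{"claw":-0.5,"dx":0,"dy":0,"dz":-1,"ax":0,"ay":0,"az":0},{"claw":-1,"dx":0,"dy":0,"dz":-1,"ax":0,"ay":0,"az":0},{"claw":-1,"dx":0,"dy":0,"dz":-1,"ax":0,"ay":0,"az":0},{"claw":-1,"dx":0,"dy":0,"dz":-1,"ax":0,"ay":0,"az":0}]'
python3 -m crank '[{"claw":-1,"dx":0,"dy":0,"dz":-1,"ax":0,"ay":0,"az":0},{"claw":-1,"dx":0,"dy":0,"dz":0,"ax":0,"ay":0,"az":0},{"claw":-1,"dx":0,"dy":0,"dz":0,"ax":0,"ay":0,"az":0}]'
```

```text
time: 10.48
ee_pos: [0.5172, -0.2763, 0.0479]
eef_rot: [0.705, 0.709, -0.0, 0.0]
ft_force: [-0.3, -0.6, 1.4]
width: 0.0241
grip_force: 20.0
time: 11.15
ee_pos: [0.5152, -0.2755, 0.185]
eef_rot: [0.708, 0.706, 0.0, 0.0]
ft_force: [1.0, -0.5, 0.3]
width: 0.0625
grip_force: 0.0
time: 11.4
ee_pos: [0.5163, -0.276, 0.2153]
eef_rot: [0.708, 0.707, 0.001, 0.002]
ft_force: [-0.9, -0.0, -1.2]
width: 0.0815
grip_force: 0.0
```

```bash
python3 -m crank '[{"claw":-1,"dx":0.95,"dy":0,"dz":-0.3,"ax":0,"ay":0,"az":0},{"claw":-1,"dx":0.95,"dy":0,"dz":-0.3,"ax":0,"ay":0,"az":0},{"claw":-1,"dx":0.95,"dy":0,"dz":-0.3,"ax":0,"ay":0,"az":0},{"claw":-1,"dx":0.95,"dy":0,"dz":-0.3,"ax":0,"ay":0,"az":0},{"claw":-1,"dx":0.95,"dy":0,"dz":-0.3,"ax":0,"ay":0,"az":0},{"claw":-1,"dx":0.95,"dy":0,"dz":-0.3,"ax":0,"ay":0,"az":0},{"claw":-1,"dx":0.95,"dy":0,"dz":0,"ax":0,"ay":0,"az":0},{"claw":-1,"dx":0.95,"dy":0,"dz":0,"ax":0,"ay":0,"az":0}]' | grep pos
python3 -m crank '[{"claw":-1,"dx":0.95,"dy":0,"dz":0,"ax":0,"ay":0,"az":0},{"claw":-1,"dx":0.95,"dy":0,"dz":0,"ax":0,"ay":0,"az":0},{"claw":-1,"dx":0.95,"dy":0,"dz":0,"ax":0,"ay":0,"az":0},{"claw":-1,"dx":0.95,"dy":0,"dz":0,"ax":0,"ay":0,"az":0},{"claw":-1,"dx":0.95,"dy":0,"dz":0,"ax":0,"ay":0,"az":0},{"claw":-1,"dx":0.95,"dy":0,"dz":0,"ax":0,"ay":0,"az":0},{"claw":-1,"dx":0.95,"dy":0,"dz":0,"ax":0,"ay":0,"az":0},{"claw":-1,"dx":0.95,"dy":0,"dz":0,"ax":0,"ay":0,"az":0}]' |grep pos
python3 -m crank '[{"claw":-1,"dx":0.7,"dy":0,"dz":0,"ax":0,"ay":0,"az":0.8},{"claw":-1,"dx":0,"dy":0,"dz":0,"ax":0,"ay":0,"az":0.9},{"claw":-1,"dx":0,"dy":0,"dz":0,"ax":0,"ay":0,"az":0.9},{"claw":-1,"dx":0,"dy":0,"dz":0,"ax":0,"ay":0,"az":0.9},{"claw":-1,"dx":0,"dy":0,"dz":0,"ax":0,"ay":0,"az":0.9},{"claw":-1,"dx":0,"dy":0,"dz":0,"ax":0,"ay":0,"az":0.8},{"claw":-1,"dx":0,"dy":0,"dz":0,"ax":0,"ay":0,"az":0},{"claw":-1,"dx":0,"dy":0,"dz":0,"ax":0,"ay":0,"az":0}]'
python3 - <<'E'
from h import *
from bench import r
st=r.read_state();w=r.camera("wrist");print(st["ee_pos"],st["eef_rot"],st["width"])
pickle.dump((w,(st["ee_pos"],st["eef_rot"])),open("w2.pkl","wb"))
s=r.camera("side");pickle.dump(s,open("s5.pkl","wb"))
im=np.zeros((600,800,3),np.uint8);im[:480,:640]=w["color"][:,:,::-1]
im[360:600,500:]=cv2.resize(s["color"][150:270,320:470,::-1],(300,240),interpolation=cv2.INTER_CUBIC)
cv2.imwrite("pics/w2.png",im)
E
```

```text
ee_pos: [0.5151, -0.0464, 0.2665]
ee_pos: [0.5148, 0.1813, 0.2658]
time: 13.4
ee_pos: [0.5152, 0.201, 0.2662]
eef_rot: [0.871, 0.492, -0.001, -0.0]
ft_force: [0.3, -0.4, 0.6]
width: 0.0872
grip_force: 0.0
[0.5152326  0.20099352 0.26616157] [ 8.70679911e-01  4.91849559e-01 -7.05010115e-04 -8.87225844e-05] 0.08724608106089017
```

View pics/w2.png

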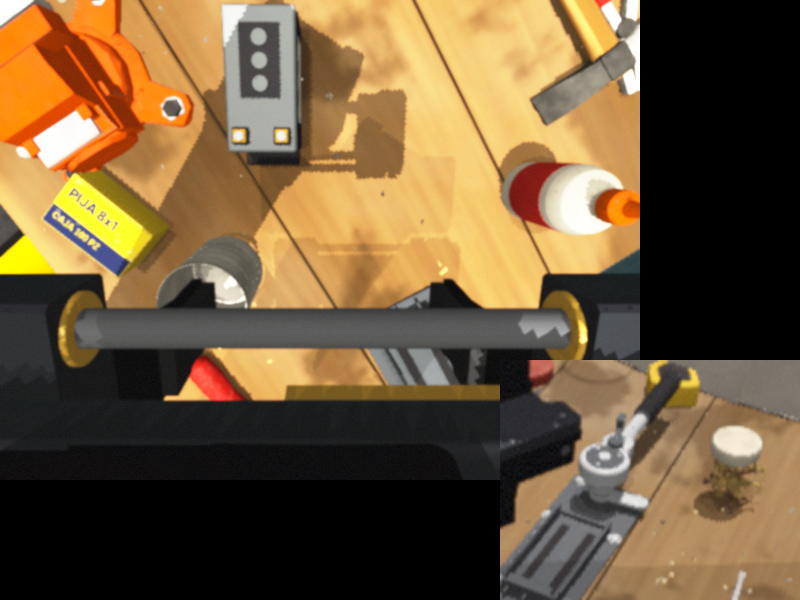

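The battery is at the top of the wrist picture: terminals at (239,135) and (282,135), top corners at (222,5), (297,5), (228,152) and (300,150). The vise is at left, with its flange out to (190,110). In the inset the finger points sideways, clear of the bay, its tip at (645,502).

Run:
```python
from h import *
s=pickle.load(open("s5.pkl","rb"));w,pose=pickle.load(open("w2.pkl","rb"))
for u,v in((643,500),(638,503)):
    X=ray(s,320+(u-500)/2,150+(v-360)/2,.017);e=X[:2]-[.519,-.121];print("finger",X.round(4),np.hypot(*e),np.degrees(np.arctan2(e[1],e[0]))-88.1)
P={k:ray(w,*k[:2],k[2],pose)[:2] for k in [(239,135,.09),(282,135,.09),(222,5,.08),(297,5,.08),(228,152,.08),(300,150,.08),(190,110,.03),(60,170,.08),(75,75,.08),(60,80,.12),(100,0,.08),(208,275,.0)]}
for k,p in P.items():print(k,p.round(4))
a=(P[(222,5,.08)]+P[(297,5,.08)])/2;b=(P[(228,152,.08)]+P[(300,150,.08)])/2
print("ctr",(a+b)/2,"len",np.hypot(*(a-b)),"ang",np.degrees(np.arctan2(*(a-b)[::-1])))
t=P[(282,135,.09)]-P[(239,135,.09)];print("term",(P[(282,135,.09)]+P[(239,135,.09)])/2,np.degrees(np.arctan2(t[1],t[0]))+90)
```

```text
finger [ 0.4701 -0.1303  0.017 ] 0.049758091138540926 -257.30247196727146
finger [ 0.4732 -0.1227  0.017 ] 0.04579886523807913 -265.9338146268264
(239, 135, 0.09) [0.4968 0.2918]
(282, 135, 0.09) [0.5243 0.2752]
(222, 5, 0.08) [0.5351 0.3742]
(297, 5, 0.08) [0.5812 0.3464]
(228, 152, 0.08) [0.4807 0.2866]
(300, 150, 0.08) [0.5294 0.259 ]
(190, 110, 0.03) [0.4624 0.3376]
(60, 170, 0.08) [0.3601 0.3433]
(75, 75, 0.08) [0.4147 0.3919]
(60, 80, 0.12) [0.4203 0.3787]
(100, 0, 0.08) [0.4622 0.422 ]
(208, 275, 0.0) [0.3768 0.2011]
ctr [0.53161034 0.31656018] len 0.10234482448871915 ang 58.7846554475455
term [0.51054089 0.28349879] 58.90297776095017
```

Finger angle measures about 98±5°. I want more margin for "a good quarter turn", so I go back for one more stroke.

```bash
python3 -m crank '[{"claw":-1,"dx":0,"dy":0,"dz":0,"ax":0,"ay":0,"az":-0.9},{"claw":-1,"dx":0,"dy":0,"dz":0,"ax":0,"ay":0,"az":-0.9},{"claw":-1,"dx":0,"dy":0,"dz":0,"ax":0,"ay":0,"az":-0.9},{"claw":-1,"dx":0,"dy":0,"dz":0,"ax":0,"ay":0,"az":-0.9},{"claw":-1,"dx":0,"dy":0,"dz":0,"ax":0,"ay":0,"az":-0.9},{"claw":-1,"dx":0,"dy":0,"dz":0,"ax":0,"ay":0,"az":-0.7},{"claw":-1,"dx":-0.9,"dy":0,"dz":0,"ax":0,"ay":0,"az":0},{"claw":-1,"dx":-1,"dy":0,"dz":0,"ax":0,"ay":0,"az":0}]' | egrep 'pos|rot'
python3 -m crank '[{"claw":-1,"dx":-1,"dy":0,"dz":0,"ax":0,"ay":0,"az":0},{"claw":-1,"dx":-1,"dy":0,"dz":0,"ax":0,"ay":0,"az":0},{"claw":-1,"dx":-1,"dy":0,"dz":0,"ax":0,"ay":0,"az":0},{"claw":-1,"dx":-1,"dy":0,"dz":0,"ax":0,"ay":0,"az":0},{"claw":-0.1,"dx":-1,"dy":0,"dz":0,"ax":0,"ay":0,"az":0},{"claw":-0.1,"dx":-1,"dy":0,"dz":0.3,"ax":0,"ay":0,"az":0},{"claw":-0.1,"dx":-1,"dy":0,"dz":0.5,"ax":0,"ay":0,"az":0},{"claw":-0.1,"dx":-1,"dy":0,"dz":0.5,"ax":0,"ay":0,"az":0}]' |grep pos
python3 -m crank '[{"claw":-0.1,"dx":-1,"dy":0,"dz":0.5,"ax":0,"ay":0,"az":0},{"claw":-0.1,"dx":-1,"dy":0,"dz":0.5,"ax":0,"ay":0,"az":0},{"claw":-0.1,"dx":-1,"dy":0,"dz":0.5,"ax":0,"ay":0,"az":0},{"claw":-0.1,"dx":-1,"dy":0,"dz":0.5,"ax":0,"ay":0,"az":0},{"claw":-0.1,"dx":-1,"dy":0.07,"dz":0,"ax":0,"ay":0,"az":0},{"claw":-0.1,"dx":-1,"dy":0,"dz":0,"ax":0,"ay":0,"az":0},{"claw":-0.1,"dx":0,"dy":0,"dz":0,"ax":0,"ay":0,"az":0},{"claw":-0.1,"dx":0,"dy":0,"dz":0,"ax":0,"ay":0,"az":0}]'
```

```text
ee_pos: [0.5152, 0.1454, 0.2667]
eef_rot: [0.705, 0.709, 0.0, -0.0]
ee_pos: [0.5157, -0.0974, 0.228]
time: 15.5
ee_pos: [0.5171, -0.2776, 0.1676]
eef_rot: [0.708, 0.706, -0.0, -0.0]
ft_force: [-0.3, 0.4, -0.2]
width: 0.048
grip_force: 0.0
```

Down 119.5 mm to 0.048 at z (4 units), then close and stroke.

```bash
python3 -m crank '[{"claw":-0.1,"dx":0,"dy":0,"dz":0.8,"ax":0,"ay":0,"az":0},{"claw":-0.1,"dx":0,"dy":0,"dz":0.8,"ax":0,"ay":0,"az":0},{"claw":-0.1,"dx":0,"dy":0,"dz":0.8,"ax":0,"ay":0,"az":0},{"claw":-0.1,"dx":0,"dy":0,"dz":0.7,"ax":0,"ay":0,"az":0},{"claw":-0.1,"dx":0,"dy":0,"dz":0.5,"ax":0,"ay":0,"az":0},{"claw":-0.1,"dx":0,"dy":0,"dz":0.38,"ax":0,"ay":0,"az":0},{"claw":1,"dx":0,"dy":0,"dz":0,"ax":0,"ay":0,"az":0},{"claw":1,"dx":0,"dy":0,"dz":0,"ax":0,"ay":0,"az":0}]' 20
python3 -m crank '[{"claw":1,"dx":0,"dy":0,"dz":0,"ax":0,"ay":0,"az":0},{"claw":1,"dx":0,"dy":0,"dz":0,"ax":0,"ay":0,"az":0},{"claw":1,"dx":0,"dy":0,"dz":0,"ax":0,"ay":0,"az":0},{"claw":1,"dx":0,"dy":0,"dz":0,"ax":0,"ay":0,"az":0}]'
python3 -m crank '[{"claw":1,"dx":0.028,"dy":-0.54,"dz":0,"ax":0,"ay":0,"az":1},{"claw":1,"dx":0.028,"dy":-0.54,"dz":0,"ax":0,"ay":0,"az":1},{"claw":1,"dx":0.028,"dy":-0.54,"dz":0,"ax":0,"ay":0,"az":1},{"claw":1,"dx":0.028,"dy":-0.54,"dz":0,"ax":0,"ay":0,"az":1},{"claw":1,"dx":0.028,"dy":-0.54,"dz":0,"ax":0,"ay":0,"az":1},{"claw":1,"dx":0,"dy":0,"dz":0,"ax":0,"ay":0,"az":0}]'
```

```text
time: 16.17
ee_pos: [0.5181, -0.2751, 0.0489]
eef_rot: [0.707, 0.708, 0.0, -0.0]
ft_force: [-0.2, -0.0, 0.2]
width: 0.0409
grip_force: 0.0
time: 16.5
ee_pos: [0.5176, -0.2761, 0.0495]
eef_rot: [0.707, 0.707, -0.0, 0.0]
ft_force: [-5.5, 0.6, 3.5]
width: 0.0244
grip_force: 20.0
time: 17.0
ee_pos: [0.4398, -0.2538, 0.0496]
eef_rot: [0.867, 0.497, 0.001, 0.0]
ft_force: [1.4, 0.7, -4.0]
width: 0.0242
grip_force: 20.0
```

```bash
python3 -m crank '[{"claw":1,"dx":0.028,"dy":0.54,"dz":0,"ax":0,"ay":0,"az":-1},{"claw":1,"dx":0.028,"dy":0.54,"dz":0,"ax":0,"ay":0,"az":-1},{"claw":1,"dx":0.028,"dy":0.54,"dz":0,"ax":0,"ay":0,"az":-1},{"claw":1,"dx":0.028,"dy":0.54,"dz":0,"ax":0,"ay":0,"az":-1},{"claw":1,"dx":0.028,"dy":0.54,"dz":0,"ax":0,"ay":0,"az":-1},{"claw":1,"dx":0.028,"dy":0.54,"dz":0,"ax":0,"ay":0,"az":-1},{"claw":1,"dx":0.028,"dy":0.54,"dz":0,"ax":0,"ay":0,"az":-1},{"claw":1,"dx":0.028,"dy":0.54,"dz":0,"ax":0,"ay":0,"az":-1}]'
python3 -m crank '[{"claw":0,"dx":0,"dy":0,"dz":0,"ax":0,"ay":0,"az":0},{"claw":0,"dx":0,"dy":0,"dz":0,"ax":0,"ay":0,"az":0},{"claw":0,"dx":0,"dy":0,"dz":0,"ax":0,"ay":0,"az":0},{"claw":0,"dx":0,"dy":0,"dz":-0.5,"ax":0,"ay":0,"az":0},{"claw":-0.5,"dx":0,"dy":0,"dz":-1,"ax":0,"ay":0,"az":0},{"claw":-1,"dx":0,"dy":0,"dz":-1,"ax":0,"ay":0,"az":0},{"claw":-1,"dx":0,"dy":0,"dz":-1,"ax":0,"ay":0,"az":0},{"claw":-1,"dx":0,"dy":0,"dz":-1,"ax":0,"ay":0,"az":0}]'
python3 -m crank '[{"claw":-1,"dx":0,"dy":0,"dz":-1,"ax":0,"ay":0,"az":1},{"claw":-1,"dx":0,"dy":0,"dz":-1,"ax":0,"ay":0,"az":1},{"claw":-1,"dx":0,"dy":0,"dz":-0.5,"ax":0,"ay":0,"az":1},{"claw":-1,"dx":0,"dy":0,"dz":0,"ax":0,"ay":0,"az":0},{"claw":-1,"dx":0,"dy":0,"dz":0,"ax":0,"ay":0,"az":0}]'
```

```text
time: 17.67
ee_pos: [0.5662, -0.2688, 0.0495]
eef_rot: [0.585, 0.811, -0.0, -0.0]
ft_force: [-8.2, 4.0, 8.8]
width: 0.0243
grip_force: 20.0
time: 18.33
ee_pos: [0.565, -0.2688, 0.1854]
eef_rot: [0.589, 0.808, 0.0, 0.0]
ft_force: [0.7, -0.3, -0.6]
width: 0.0624
grip_force: 0.0
time: 18.75
ee_pos: [0.5657, -0.2688, 0.2596]
eef_rot: [0.707, 0.707, 0.0, 0.001]
ft_force: [0.4, 0.6, -0.9]
width: 0.0862
grip_force: 0.0
```

```bash
python3 -m crank '[{"claw":-1,"dx":1,"dy":-0.15,"dz":0,"ax":0,"ay":0,"az":0},{"claw":-1,"dx":1,"dy":-0.15,"dz":0,"ax":0,"ay":0,"az":0},{"claw":-1,"dx":1,"dy":-0.15,"dz":0,"ax":0,"ay":0,"az":0},{"claw":-1,"dx":1,"dy":-0.15,"dz":0,"ax":0,"ay":0,"az":0},{"claw":-1,"dx":1,"dy":-0.15,"dz":0,"ax":0,"ay":0,"az":0},{"claw":-1,"dx":1,"dy":-0.15,"dz":0,"ax":0,"ay":0,"az":0},{"claw":-1,"dx":1,"dy":-0.15,"dz":0,"ax":0,"ay":0,"az":0},{"claw":-1,"dx":1,"dy":-0.15,"dz":0,"ax":0,"ay":0,"az":0}]'|grep pos
python3 -m crank '[{"claw":-1,"dx":1,"dy":0,"dz":0,"ax":0,"ay":0,"az":0},{"claw":-1,"dx":1,"dy":0,"dz":0,"ax":0,"ay":0,"az":0},{"claw":-1,"dx":1,"dy":0,"dz":0,"ax":0,"ay":0,"az":0},{"claw":-1,"dx":1,"dy":0,"dz":0,"ax":0,"ay":0,"az":0},{"claw":-1,"dx":1,"dy":0,"dz":0,"ax":0,"ay":0,"az":0},{"claw":-1,"dx":1,"dy":0,"dz":0,"ax":0,"ay":0,"az":0},{"claw":-1,"dx":1,"dy":0,"dz":0,"ax":0,"ay":0,"az":0},{"claw":-1,"dx":1,"dy":0,"dz":0,"ax":0,"ay":0,"az":0}]'|grep pos
python3 -m crank '[{"claw":-1,"dx":1,"dy":0,"dz":0,"ax":0,"ay":0,"az":0},{"claw":-1,"dx":1,"dy":0,"dz":0,"ax":0,"ay":0,"az":0},{"claw":-1,"dx":1,"dy":0,"dz":0,"ax":0,"ay":0,"az":0},{"claw":-1,"dx":0.54,"dy":0,"dz":0,"ax":0,"ay":0,"az":0},{"claw":-1,"dx":0,"dy":0,"dz":0,"ax":0,"ay":0,"az":0.9},{"claw":-1,"dx":0,"dy":0,"dz":0,"ax":0,"ay":0,"az":0.9},{"claw":-1,"dx":0,"dy":0,"dz":0,"ax":0,"ay":0,"az":0.9},{"claw":-1,"dx":0,"dy":0,"dz":0,"ax":0,"ay":0,"az":0.9}]'|grep pos
python3 -m crank '[{"claw":-1,"dx":0,"dy":0,"dz":0.6,"ax":0,"ay":0,"az":0.9},{"claw":-1,"dx":0,"dy":0,"dz":0.8,"ax":0,"ay":0,"az":0.7},{"claw":-1,"dx":0,"dy":0,"dz":0.8,"ax":0,"ay":0,"az":0},{"claw":-1,"dx":0,"dy":0,"dz":0,"ax":0,"ay":0,"az":0},{"claw":-1,"dx":0,"dy":0,"dz":0,"ax":0,"ay":0,"az":0}]'
python3 - <<'E'
from h import *
from bench import r
st=r.read_state();R=Ro.from_quat(st["eef_rot"]).as_matrix();p=st["ee_pos"];print(p,np.degrees(np.arctan2(R[1,0],R[0,0])))
print("tool shift units",(R.T@(np.array([.530,.3175,.052])-p)/.03).round(2))
s=r.camera("side");X=s
pickle.dump(s,open("s6.pkl","wb"))
w=r.camera("wrist");pickle.dump((w,(p,st["eef_rot"])),open("w3.pkl","wb"))
im=np.zeros((600,800,3),np.uint8);im[:480,:640]=w["color"][:,:,::-1]
im[360:600,500:]=cv2.resize(s["color"][150:270,320:470,::-1],(300,240),interpolation=cv2.INTER_CUBIC)
cv2.imwrite("pics/w3.png",im)
E
```

```text
ee_pos: [0.5284, -0.0272, 0.2571]
ee_pos: [0.5289, 0.2125, 0.2571]
ee_pos: [0.5292, 0.3173, 0.2568]
time: 21.17
ee_pos: [0.5287, 0.3169, 0.1909]
eef_rot: [0.871, 0.492, -0.002, 0.0]
ft_force: [0.3, -0.5, 1.0]
width: 0.0872
grip_force: 0.0
[0.52873267 0.31689769 0.19091844] 58.88514052385528
tool shift units [0.06 0.03 4.63]
```

View pics/w3.png

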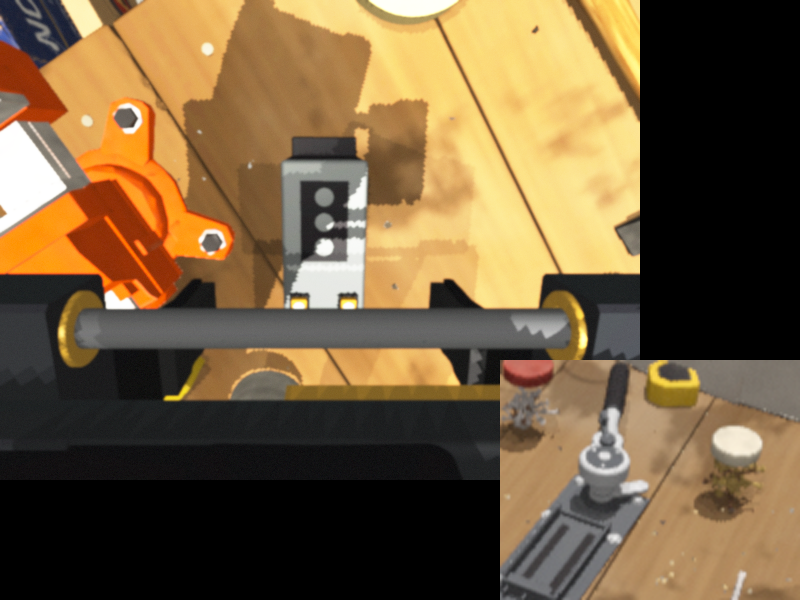

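The battery is centred between the fingers (top face columns 282–367, front edge row 160, foot end row 138). The inset shows the finger further round, tip at (643,487), with the handle just left of the yellow object.

Run:
```python
from h import *
s=pickle.load(open("s6.pkl","rb"));w,pose=pickle.load(open("w3.pkl","rb"))
for u,v in((645,487),(638,490)):
    X=ray(s,320+(u-500)/2,150+(v-360)/2,.017);e=X[:2]-[.519,-.121];print("finger",X.round(4),np.hypot(*e),np.degrees(np.arctan2(e[1],e[0]))-88.1+360)
u=np.array([np.cos(np.radians(58.9)),np.sin(np.radians(58.9))])
m=(ray(w,282,160,.08,pose)+ray(w,367,160,.08,pose))[:2]/2;print("top front mid",m,"ctr",m-.0525*u)
f=(ray(w,291,138,.008,pose)+ray(w,355,138,.008,pose))[:2]/2;print("foot ctr",f-.0665*u)
f=(ray(w,299,304,.093,pose)+ray(w,348,304,.093,pose))[:2]/2;print("term ctr",f+.040*u)
# vise jaw top point (180,270)
for z in(.05,.08,.11):
    q=(ray(w,180,272,z,pose)[:2]-pose[0][:2]);n=np.array([u[1],-u[0]]);print(z,q@u,q@n)
```

```text
finger [ 0.4765 -0.1533  0.017 ] 0.053362854262216534 129.1912556764709
finger [ 0.4817 -0.1445  0.017 ] 0.04405954624321027 124.1111630085943
top front mid [0.55673823 0.36185593] ctr [0.52962023 0.31690191]
foot ctr [0.52816848 0.31616396]
term ctr [0.53144185 0.32110025]
0.05 -0.027970089419457504 -0.10330166477897866
0.08 -0.018181027173076767 -0.0926827024416962
0.11 -0.008391964926696131 -0.08206374010441382
```

Run:
```python
from h import *
from scipy.optimize import least_squares
a,b=pickle.load(open("w2.pkl","rb")),pickle.load(open("w3.pkl","rb"))
for p,q in [((100,125),(143,300)),((133,97),(180,272)),((173,107),(211,242))]:
    f=lambda X:np.r_[proj(a[0],X,a[1])-p,proj(b[0],X,b[1])-q]
    s=least_squares(f,[.45,.35,.05]);d=s.x[:2]-b[1][0][:2];u=np.array([.517,.856]);print(s.x.round(3),s.cost.round(1),"along,lat",d@u,d@[.856,-.517])
A=a[0]["color"][0:200,0:220,::-1];B=b[0]["color"][80:320,0:240,::-1]
im=np.zeros((480,800,3),np.uint8);im[:400,:440]=cv2.resize(A,(440,400),interpolation=cv2.INTER_CUBIC);im[:360,440:800]=cv2.resize(B,(360,360))
cv2.imwrite("pics/v.png",im)
```

```text
[0.417 0.348 0.098] 4.0 along,lat -0.030757139332597216 -0.11175589274837366
[0.449 0.351 0.1  ] 0.3 along,lat -0.011881516596466003 -0.08601970281567003
[0.447 0.35  0.017] 1.4 along,lat -0.013619672035300848 -0.08749775012372218
```

View pics/v.png

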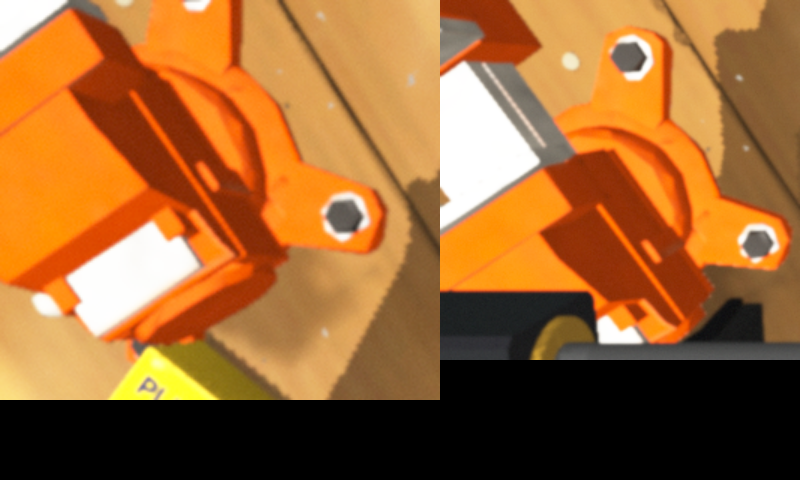

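The enlarged view shows the vise: tall block left of w2 crop (150,190), w3 crop (542,235), and a lower shoulder corner at (240,258) and (690,335).

Run:
```python
from h import *
from scipy.optimize import least_squares
a,b=pickle.load(open("w2.pkl","rb")),pickle.load(open("w3.pkl","rb"))
for p,q in [((74,95),(108,218)),((36,45),(108,218)),((36,45),(68,237)),((120,129),(167,303)),((104,107),(150,247)),((66,48),(107,217))]:
    f=lambda X:np.r_[proj(a[0],X,a[1])-p,proj(b[0],X,b[1])-q]
    s=least_squares(f,[.45,.35,.05]);d=s.x[:2]-b[1][0][:2];u=np.array([.517,.856]);print(s.x.round(3),s.cost.round(1),"along,lat",d@u,d@[.856,-.517])
```

```text
[ 0.372  0.412 -0.007] 18.4 along,lat -7.455824551245993e-05 -0.18335289151266027
[0.431 0.401 0.113] 370.1 along,lat 0.021753520896797655 -0.1274731602959748
[0.424 0.399 0.128] 0.0 along,lat 0.016460677511317634 -0.13196387526120176
[0.428 0.339 0.096] 5.6 along,lat -0.03342665118906288 -0.09800746438669772
[0.408 0.374 0.038] 39.9 along,lat -0.01348935124791402 -0.13237163470182625
[0.43  0.401 0.098] 10.3 along,lat 0.020899970420898917 -0.1279379682262761
```

```bash
python3 -m crank '[{"claw":-1,"dx":0,"dy":0,"dz":0.8,"ax":0,"ay":0,"az":0},{"claw":-1,"dx":0,"dy":0,"dz":0.8,"ax":0,"ay":0,"az":0},{"claw":-1,"dx":0,"dy":0,"dz":0.8,"ax":0,"ay":0,"az":0},{"claw":-1,"dx":0,"dy":0,"dz":0.5,"ax":0,"ay":0,"az":0},{"claw":-1,"dx":0,"dy":0,"dz":0.3,"ax":0,"ay":0,"az":0},{"claw":-1,"dx":0,"dy":0,"dz":0.3,"ax":0,"ay":0,"az":0}]'
python3 -m crank '[{"claw":-1,"dx":0,"dy":0,"dz":0.2,"ax":0,"ay":0,"az":0},{"claw":-1,"dx":0,"dy":0,"dz":0.2,"ax":0,"ay":0,"az":0},{"claw":-1,"dx":0,"dy":0,"dz":0.2,"ax":0,"ay":0,"az":0},{"claw":-1,"dx":0,"dy":0,"dz":0.2,"ax":0,"ay":0,"az":0}]'
python3 -m crank '[{"claw":-1,"dx":0,"dy":0,"dz":0.13,"ax":0,"ay":0,"az":0},{"claw":1,"dx":0,"dy":0,"dz":0,"ax":0,"ay":0,"az":0},{"claw":1,"dx":0,"dy":0,"dz":0,"ax":0,"ay":0,"az":0},{"claw":1,"dx":0,"dy":0,"dz":0,"ax":0,"ay":0,"az":0},{"claw":1,"dx":0,"dy":0,"dz":0,"ax":0,"ay":0,"az":0},{"claw":1,"dx":0,"dy":0,"dz":0,"ax":0,"ay":0,"az":0},{"claw":1,"dx":0,"dy":0,"dz":0,"ax":0,"ay":0,"az":0},{"claw":1,"dx":0,"dy":0,"dz":0,"ax":0,"ay":0,"az":0}]' 45
```

```text
time: 21.77
ee_pos: [0.5305, 0.3182, 0.0885]
eef_rot: [0.871, 0.491, 0.001, -0.0]
ft_force: [-0.9, -0.5, 0.7]
width: 0.0871
grip_force: 0.0
time: 22.1
ee_pos: [0.5302, 0.3181, 0.064]
eef_rot: [0.871, 0.491, 0.001, -0.0]
ft_force: [0.3, -0.4, -0.0]
width: 0.0869
grip_force: 0.0
time: 22.77
ee_pos: [0.5303, 0.3177, 0.0602]
eef_rot: [0.871, 0.491, 0.0, 0.0]
ft_force: [2.1, -0.9, 0.9]
width: 0.0538
grip_force: 45.0
```

Gripped, with a width of 54 mm as expected. Lift, turn to the bay's heading and carry it over.

```bash
python3 -m crank '[{"claw":1,"dx":0,"dy":0,"dz":-0.4,"ax":0,"ay":0,"az":0},{"claw":1,"dx":0,"dy":0,"dz":-0.7,"ax":0,"ay":0,"az":0},{"claw":1,"dx":0,"dy":0,"dz":-0.9,"ax":0,"ay":0,"az":0},{"claw":1,"dx":0,"dy":0,"dz":-0.9,"ax":0,"ay":0,"az":0},{"claw":1,"dx":0,"dy":0,"dz":-0.9,"ax":0,"ay":0,"az":0},{"claw":1,"dx":0,"dy":0,"dz":-0.9,"ax":0,"ay":0,"az":0},{"claw":1,"dx":0,"dy":0,"dz":0,"ax":0,"ay":0,"az":-0.7},{"claw":1,"dx":0,"dy":0,"dz":0,"ax":0,"ay":0,"az":-0.9}]'
python3 -m crank '[{"claw":1,"dx":0,"dy":0,"dz":0,"ax":0,"ay":0,"az":-0.9},{"claw":1,"dx":0,"dy":0,"dz":0,"ax":0,"ay":0,"az":-0.9},{"claw":1,"dx":0,"dy":0,"dz":0,"ax":0,"ay":0,"az":-0.9},{"claw":1,"dx":0,"dy":0,"dz":0,"ax":0,"ay":0,"az":-0.57},{"claw":1,"dx":-0.5,"dy":0,"dz":0,"ax":0,"ay":0,"az":0},{"claw":1,"dx":-0.8,"dy":0,"dz":0,"ax":0,"ay":0,"az":0},{"claw":1,"dx":-0.8,"dy":0,"dz":0,"ax":0,"ay":0,"az":0},{"claw":1,"dx":-0.8,"dy":0,"dz":0,"ax":0,"ay":0,"az":0}]'
python3 -m crank '[{"claw":1,"dx":-0.8,"dy":0,"dz":0,"ax":0,"ay":0,"az":0},{"claw":1,"dx":-0.8,"dy":0,"dz":0,"ax":0,"ay":0,"az":0},{"claw":1,"dx":-0.8,"dy":0,"dz":0,"ax":0,"ay":0,"az":0},{"claw":1,"dx":-0.8,"dy":0,"dz":0,"ax":0,"ay":0,"az":0},{"claw":1,"dx":-0.8,"dy":0,"dz":0,"ax":0,"ay":0,"az":0},{"claw":1,"dx":-0.8,"dy":0,"dz":0,"ax":0,"ay":0,"az":0},{"claw":1,"dx":-0.8,"dy":0,"dz":0,"ax":0,"ay":0,"az":0},{"claw":1,"dx":-0.8,"dy":0,"dz":0,"ax":0,"ay":0,"az":0}]'|grep pos
python3 -m crank '[{"claw":1,"dx":-0.8,"dy":0,"dz":0,"ax":0,"ay":0,"az":0},{"claw":1,"dx":-0.8,"dy":0,"dz":0,"ax":0,"ay":0,"az":0},{"claw":1,"dx":-0.8,"dy":0,"dz":0,"ax":0,"ay":0,"az":0},{"claw":1,"dx":-0.5,"dy":0,"dz":0,"ax":0,"ay":0,"az":0},{"claw":1,"dx":0,"dy":0,"dz":0,"ax":0,"ay":0,"az":0},{"claw":1,"dx":0,"dy":0,"dz":0,"ax":0,"ay":0,"az":0},{"claw":1,"dx":0,"dy":0,"dz":0,"ax":0,"ay":0,"az":0}]'
cat > riv.py <<'E'
from h import *
from bench import r
def rivets():
    st=r.read_state();w=r.camera("wrist");pose=(st["ee_pos"],st["eef_rot"])
    Rm=Ro.from_quat(pose[1]).as_matrix();print("tcp",pose[0].round(4),"yaw",np.degrees(np.arctan2(Rm[1,0],Rm[0,0])).round(2))
    g=w["color"].min(2)
    for P in [(.566,.049),(.4825,.050),(.5635,-.0715),(.478,-.0705)]:
        u,v=proj(w,np.r_[P,.006],pose).round().astype(int)
        if not(12<u<628 and 12<v<468):print(P,"out");continue
        c=g[v-14:v+15,u-14:u+15].astype(float);m=(c>150)
        if m.sum()<8:print(P,"none",c.max());continue
        n,l,s,ce=cv2.connectedComponentsWithStats(m.astype(np.uint8));i=1+np.argmax(s[1:,4])
        print(P,"px",(u,v),"area",s[i,4],ray(w,u-14+ce[i][0],v-14+ce[i][1],.006,pose)[:2].round(4))
    return w,pose
E
python3 - <<'E'
from riv import *
o=rivets();pickle.dump(o,open("w4.pkl","wb"))
E
```

```text
time: 23.43
ee_pos: [0.5298, 0.3181, 0.2028]
eef_rot: [0.826, 0.563, 0.001, 0.0]
ft_force: [0.2, -0.3, -9.1]
width: 0.0537
grip_force: 45.0
time: 24.1
ee_pos: [0.5257, 0.2294, 0.2003]
eef_rot: [0.719, 0.695, -0.001, -0.0]
ft_force: [-0.5, -0.0, -7.4]
width: 0.054
grip_force: 45.0
ee_pos: [0.5189, 0.0377, 0.2006]
time: 25.35
ee_pos: [0.5166, -0.0472, 0.2007]
eef_rot: [0.719, 0.695, -0.0, -0.001]
ft_force: [0.0, -0.0, -7.4]
width: 0.0535
grip_force: 45.0
tcp [ 0.5166 -0.0472  0.2007] yaw 88.04
(0.566, 0.049) px (np.int64(382), np.int64(96)) area 346 [0.5664 0.048 ]
(0.4825, 0.05) px (np.int64(274), np.int64(99)) area 357 [0.4838 0.0509]
(0.5635, -0.0715) px (np.int64(379), np.int64(247)) area 400 [ 0.5661 -0.0716]
(0.478, -0.0705) px (np.int64(278), np.int64(250)) area 159 [ 0.4694 -0.0713]
```

Run:
```python
from h import *
w,pose=pickle.load(open("w4.pkl","rb"));R=Ro.from_quat(pose[1]).as_matrix()
T=lambda x,y,z:proj(w,pose[0]+R@[x,y,z],pose)
for n,x,z in(("top front",.0525,.0602-.08),("foot top front",.0665,.0522),("foot bottom front",.0665,.0602)):
    print(n,[T(x+o,0,z).round(1).tolist() for o in(-.003,0,.003)],"sides",T(x,-.025,z).round(),T(x,.025,z).round())
g=w["color"].mean(2)
u=int(T(.06,0,0)[0]);
for uu in(u-18,u+18):
    print(uu,[f"{v}:{g[v,uu-3:uu+4].mean():.0f}" for v in range(60,260,3)])
```

```text
top front [[323.0, 195.0], [323.0, 185.3], [323.0, 175.4]] sides [242. 185.] [404. 185.]
foot top front [[322.6, 144.7], [322.6, 138.1], [322.6, 131.4]] sides [269. 138.] [377. 138.]
foot bottom front [[322.6, 144.4], [322.6, 138.0], [322.6, 131.6]] sides [271. 138.] [374. 138.]
304 ['60:97', '63:101', '66:126', '69:121', '72:116', '75:115', '78:115', '81:135', '84:130', '87:132', '90:126', '93:124', '96:82', '99:84', '102:91', '105:83', '108:73', '111:73', '114:72', '117:72', '120:74', '123:73', '126:75', '129:75', '132:75', '135:74', '138:52', '141:77', '144:78', '147:78', '150:76', '153:74', '156:76', '159:73', '162:71', '165:68', '168:43', '171:27', '174:26', '177:25', '180:56', '183:94', '186:149', '189:175', '192:191', '195:193', '198:192', '201:193', '204:192', '207:192', '210:187', '213:175', '216:171', '219:157', '222:144', '225:50', '228:43', '231:41', '234:40', '237:41', '240:41', '243:47', '246:69', '249:88', '252:99', '255:108', '258:95']
340 ['60:104', '63:111', '66:128', '69:130', '72:129', '75:128', '78:118', '81:134', '84:131', '87:131', '90:127', '93:125', '96:83', '99:76', '102:91', '105:110', '108:120', '111:118', '114:118', '117:119', '120:117', '123:117', '126:117', '129:116', '132:115', '135:114', '138:60', '141:74', '144:74', '147:73', '150:72', '153:72', '156:70', '159:69', '162:68', '165:66', '168:41', '171:26', '174:27', '177:27', '180:55', '183:106', '186:150', '189:173', '192:190', '195:192', '198:192', '201:192', '204:191', '207:191', '210:162', '213:157', '216:157', '219:156', '222:145', '225:50', '228:41', '231:41', '234:41', '237:41', '240:40', '243:43', '246:64', '249:86', '252:91', '255:99', '258:90']
```

Run:
```python
from h import *
w,pose=pickle.load(open("w4.pkl","rb"))
for v,z in((95,.023),(64.5,.004),(79.5,.023)):
    X=ray(w,322,v,z,pose);e=X[:2]-[.523,-.0095];print(v,X.round(4),"bayx",e@[.033,.9995])
g=w["color"].mean(2)
for v in(115,125):
    print(v,[f"{u}:{g[v-2:v+3,u].mean():.0f}" for u in range(262,400,2)])
    for X in(-.0325,-.0295,.0295,.0325):
        P=np.array([.523,-.0095])+X*np.array([.9995,-.033])+.04*np.array([.033,.9995]);print(X,proj(w,np.r_[P,.022],pose).round(1))
```

```text
95 [0.5195 0.0499 0.023 ] bayx 0.05927212171335611
64.5 [0.5203 0.0737 0.004 ] bayx 0.0831147676675751
79.5 [0.5198 0.0606 0.023 ] bayx 0.06996006160210523
115 ['262:67', '264:115', '266:140', '268:128', '270:122', '272:129', '274:127', '276:126', '278:127', '280:125', '282:123', '284:110', '286:111', '288:89', '290:75', '292:94', '294:125', '296:129', '298:127', '300:122', '302:98', '304:57', '306:53', '308:54', '310:53', '312:53', '314:68', '316:118', '318:128', '320:127', '322:125', '324:127', '326:126', '328:126', '330:127', '332:126', '334:126', '336:125', '338:125', '340:125', '342:115', '344:67', '346:53', '348:54', '350:54', '352:53', '354:58', '356:96', '358:123', '360:125', '362:124', '364:124', '366:111', '368:72', '370:84', '372:103', '374:108', '376:122', '378:128', '380:126', '382:125', '384:125', '386:125', '388:120', '390:123', '392:133', '394:131', '396:130', '398:130']
-0.0325 [285.9 122.4]
-0.0295 [289.9 122.4]
0.0295 [368.9 122.3]
0.0325 [372.9 122.3]
125 ['262:67', '264:102', '266:140', '268:129', '270:118', '272:129', '274:128', '276:127', '278:126', '280:125', '282:125', '284:115', '286:112', '288:93', '290:76', '292:78', '294:119', '296:128', '298:126', '300:121', '302:102', '304:61', '306:55', '308:55', '310:54', '312:54', '314:68', '316:119', '318:128', '320:127', '322:126', '324:126', '326:126', '328:125', '330:125', '332:126', '334:126', '336:123', '338:123', '340:124', '342:112', '344:66', '346:52', '348:54', '350:54', '352:54', '354:61', '356:101', '358:122', '360:125', '362:126', '364:124', '366:105', '368:72', '370:85', '372:106', '374:109', '376:122', '378:127', '380:126', '382:124', '384:125', '386:125', '388:118', '390:121', '392:130', '394:131', '396:132', '398:132']
-0.0325 [285.9 122.4]
-0.0295 [289.9 122.4]
0.0295 [368.9 122.3]
0.0325 [372.9 122.3]
```

The walls and lip front agree with the model within 1 mm. Shift over, tilt the nose 12° down and descend partway.

```bash
python3 -m crank '[{"claw":1,"dx":0.47,"dy":0.06,"dz":0,"ax":0,"ay":0,"az":0},{"claw":1,"dx":0.47,"dy":0.06,"dz":0,"ax":0,"ay":0,"az":0},{"claw":1,"dx":0.47,"dy":0.053,"dz":0,"ax":0,"ay":0,"az":0},{"claw":1,"dx":0,"dy":0,"dz":0,"ax":0,"ay":-0.5,"az":0},{"claw":1,"dx":0,"dy":0,"dz":0,"ax":0,"ay":-0.5,"az":0},{"claw":1,"dx":0,"dy":0,"dz":0,"ax":0,"ay":-0.5,"az":0},{"claw":1,"dx":0,"dy":0,"dz":0,"ax":0,"ay":-0.5,"az":0},{"claw":1,"dx":0,"dy":0,"dz":0,"ax":0,"ay":0,"az":0}]'
python3 -m crank '[{"claw":1,"dx":0.122,"dy":0,"dz":0.575,"ax":0,"ay":0,"az":0},{"claw":1,"dx":0.122,"dy":0,"dz":0.575,"ax":0,"ay":0,"az":0},{"claw":1,"dx":0.122,"dy":0,"dz":0.575,"ax":0,"ay":0,"az":0},{"claw":1,"dx":0.122,"dy":0,"dz":0.575,"ax":0,"ay":0,"az":0},{"claw":1,"dx":0.122,"dy":0,"dz":0.575,"ax":0,"ay":0,"az":0},{"claw":1,"dx":0.122,"dy":0,"dz":0.575,"ax":0,"ay":0,"az":0},{"claw":1,"dx":0,"dy":0,"dz":0,"ax":0,"ay":0,"az":0},{"claw":1,"dx":0,"dy":0,"dz":0,"ax":0,"ay":0,"az":0}]'
cat > where.py <<'E'
from h import *
from bench import r
st=r.read_state();R=Ro.from_quat(st["eef_rot"]).as_matrix();p=st["ee_pos"]
xb=np.array([.0332,.9994,0]);yb=np.array([.9994,-.0332,0])
e=p-[.523,-.0095,.004]
f=e+R@[.0665,0,.0602];g=e+R@[-.0665,0,.0602]
print("tilt",np.degrees(np.arcsin(-R[2,0])).round(2),"yaw",np.degrees(np.arctan2(R[1,0],R[0,0])).round(2),"roll",np.degrees(np.arcsin(R[2,1])).round(2))
for n,q in(("tcp",e),("hook foot bottom",f),("rear foot bottom",g)):print(n,"bayx %.1f lat %.1f up %.1f"%(q@xb*1e3,q@yb*1e3,q[2]*1e3))
print(st["ft_force"].round(1),st["width"],st["time"])
E
python3 where.py
```

```text
time: 26.07
ee_pos: [0.5234, -0.0023, 0.2004]
eef_rot: [0.713, 0.693, -0.076, 0.073]
ft_force: [-0.1, 1.4, -7.8]
width: 0.0541
grip_force: 45.0
time: 26.73
ee_pos: [0.5232, -0.0058, 0.0947]
eef_rot: [0.715, 0.691, -0.075, 0.072]
ft_force: [-0.4, 0.0, -7.8]
width: 0.0535
grip_force: 45.0
tilt 11.95 yaw 88.03 roll -0.11
tcp bayx 3.7 lat 0.1 up 90.7
hook foot bottom bayx 56.3 lat 0.0 up 18.1
rear foot bottom bayx -73.8 lat -0.1 up 45.6
[-0.4  0.  -7.8] 0.053483073284519685 26.7333
```

```bash
python3 -m crank '[{"claw":1,"dx":0.036,"dy":0,"dz":0.17,"ax":0,"ay":0,"az":0},{"claw":1,"dx":0.036,"dy":0,"dz":0.17,"ax":0,"ay":0,"az":0},{"claw":1,"dx":0.036,"dy":0,"dz":0.17,"ax":0,"ay":0,"az":0},{"claw":1,"dx":0,"dy":0,"dz":0,"ax":0,"ay":0,"az":0},{"claw":1,"dx":0,"dy":0,"dz":0,"ax":0,"ay":0,"az":0}]' >/dev/null; python3 where.py
python3 -m crank '[{"claw":1,"dx":0.085,"dy":0,"dz":-0.018,"ax":0,"ay":0,"az":0},{"claw":1,"dx":0.085,"dy":0,"dz":-0.018,"ax":0,"ay":0,"az":0},{"claw":1,"dx":0,"dy":0,"dz":0,"ax":0,"ay":0,"az":0}]' >/dev/null; python3 where.py
```

```text
tilt 12.0 yaw 88.03 roll -0.02
tcp bayx 3.7 lat 0.5 up 75.3
hook foot bottom bayx 56.2 lat 0.6 up 2.6
rear foot bottom bayx -73.9 lat 0.4 up 30.2
[-0.1 -0.4 -7.8] 0.05373758904527119 27.15
tilt 11.96 yaw 88.07 roll 0.04
tcp bayx 9.9 lat 0.9 up 75.7
hook foot bottom bayx 62.5 lat 1.0 up 3.0
rear foot bottom bayx -67.6 lat 0.9 up 30.6
[-0.  -0.6 -7.6] 0.053530862329582554 27.4
```

```bash
python3 -m crank '[{"claw":1,"dx":0.077,"dy":-0.015,"dz":0,"ax":0,"ay":0,"az":0},{"claw":1,"dx":0.077,"dy":-0.015,"dz":0,"ax":0,"ay":0,"az":0},{"claw":1,"dx":0,"dy":0,"dz":0,"ax":0,"ay":0,"az":0},{"claw":1,"dx":0,"dy":0,"dz":0,"ax":0,"ay":0,"az":0}]' >/dev/null; python3 where.py
python3 -m crank '[{"claw":1,"dx":-0.051,"dy":0,"dz":0.06,"ax":0,"ay":0.25,"az":0},{"claw":1,"dx":-0.051,"dy":0,"dz":0.06,"ax":0,"ay":0.25,"az":0},{"claw":1,"dx":-0.051,"dy":0,"dz":0.06,"ax":0,"ay":0.25,"az":0},{"claw":1,"dx":-0.051,"dy":0,"dz":0.06,"ax":0,"ay":0.25,"az":0},{"claw":1,"dx":0,"dy":0,"dz":0,"ax":0,"ay":0,"az":0}]' >/dev/null; python3 where.py
```

```text
tilt 12.02 yaw 88.01 roll 0.01
tcp bayx 13.1 lat -0.2 up 74.5
hook foot bottom bayx 65.6 lat -0.1 up 1.7
rear foot bottom bayx -64.5 lat -0.3 up 29.4
[ 0.7 -1.9 -8.1] 0.053880523211614795 27.7333
tilt 5.96 yaw 87.9 roll -0.02
tcp bayx 4.6 lat -0.5 up 68.2
hook foot bottom bayx 64.5 lat -0.3 up 1.4
rear foot bottom bayx -67.7 lat -0.7 up 15.2
[-0.3 -1.2 -8.3] 0.05369798737633793 28.15
```

```bash
python3 -m crank '[{"claw":1,"dx":0.05,"dy":0.01,"dz":0,"ax":0,"ay":0,"az":0},{"claw":1,"dx":-0.04,"dy":0,"dz":0.06,"ax":0,"ay":0.25,"az":0},{"claw":1,"dx":-0.04,"dy":0,"dz":0.06,"ax":0,"ay":0.25,"az":0},{"claw":1,"dx":0,"dy":0,"dz":0,"ax":0,"ay":0,"az":0}]' >/dev/null; python3 where.py
python3 -m crank '[{"claw":1,"dx":-0.045,"dy":0,"dz":0.06,"ax":0,"ay":0.25,"az":0},{"claw":1,"dx":-0.045,"dy":0,"dz":0.06,"ax":0,"ay":0.25,"az":0},{"claw":1,"dx":0,"dy":0,"dz":0,"ax":0,"ay":0,"az":0},{"claw":1,"dx":0,"dy":0,"dz":0,"ax":0,"ay":0,"az":0}]' >/dev/null; python3 where.py
```

```text
tilt 3.02 yaw 87.93 roll -0.03
tcp bayx 3.6 lat -0.1 up 64.7
hook foot bottom bayx 66.9 lat 0.0 up 1.1
rear foot bottom bayx -65.9 lat -0.3 up 8.1
[ 0.4 -0.7 -7.7] 0.05369003512124459 28.4833
tilt 0.13 yaw 88.01 roll -0.03
tcp bayx 1.4 lat -0.1 up 61.4
hook foot bottom bayx 67.8 lat -0.0 up 1.1
rear foot bottom bayx -65.2 lat -0.2 up 1.4
[-2.  -7.5 -6.6] 0.05357104257849882 28.8167
```

```bash
python3 -m crank '[{"claw":1,"dx":-0.035,"dy":0,"dz":0.02,"ax":0,"ay":0.02,"az":0},{"claw":1,"dx":0,"dy":0,"dz":0.02,"ax":0,"ay":0,"az":0},{"claw":1,"dx":0,"dy":0,"dz":0,"ax":0,"ay":0,"az":0}]' >/dev/null; python3 where.py
python3 -m crank '[{"claw":1,"dx":0,"dy":0,"dz":0.01,"ax":0,"ay":0,"az":0},{"claw":1,"dx":0,"dy":0,"dz":0,"ax":0,"ay":0,"az":0}]' >/dev/null; python3 where.py
```

```text
tilt -0.02 yaw 88.05 roll -0.01
tcp bayx 1.0 lat 0.1 up 60.5
hook foot bottom bayx 67.5 lat 0.1 up 0.3
rear foot bottom bayx -65.5 lat 0.0 up 0.2
[-1.3 -5.2 -3.1] 0.05392591856057005 29.0667
tilt -0.02 yaw 88.06 roll 0.0
tcp bayx 0.9 lat 0.1 up 60.4
hook foot bottom bayx 67.4 lat 0.2 up 0.2
rear foot bottom bayx -65.6 lat 0.1 up 0.2
[-2.3 -6.  -2.1] 0.05351948758770127 29.2333
```

```bash
python3 -m crank '[{"claw":1,"dx":-0.025,"dy":0,"dz":0.01,"ax":0,"ay":0,"az":0},{"claw":1,"dx":0,"dy":0,"dz":0.01,"ax":0,"ay":0,"az":0},{"claw":1,"dx":0,"dy":0,"dz":0,"ax":0,"ay":0,"az":0}]' >/dev/null; python3 where.py
python3 -m crank '[{"claw":0.05,"dx":0,"dy":0,"dz":0,"ax":0,"ay":0,"az":0},{"claw":-0.4,"dx":0,"dy":0,"dz":0,"ax":0,"ay":0,"az":0},{"claw":-0.8,"dx":0,"dy":0,"dz":0,"ax":0,"ay":0,"az":0},{"claw":-0.8,"dx":0,"dy":0,"dz":0,"ax":0,"ay":0,"az":0},{"claw":-0.8,"dx":0,"dy":0,"dz":0,"ax":0,"ay":0,"az":0},{"claw":-0.8,"dx":0,"dy":0,"dz":0,"ax":0,"ay":0,"az":0},{"claw":-0.8,"dx":0,"dy":0,"dz":0,"ax":0,"ay":0,"az":0}]'; python3 where.py
```

```text
tilt -0.07 yaw 88.07 roll 0.01
tcp bayx 0.7 lat 0.2 up 60.1
hook foot bottom bayx 67.2 lat 0.2 up 0.0
rear foot bottom bayx -65.8 lat 0.1 up -0.1
[-3.8 -4.   4. ] 0.05374675006168331 29.4833
time: 30.07
ee_pos: [0.5233, -0.009, 0.0634]
eef_rot: [0.719, 0.695, 0.001, -0.001]
ft_force: [0.6, 0.4, -0.4]
width: 0.0768
grip_force: 0.0
tilt -0.13 yaw 88.04 roll 0.03
tcp bayx 0.5 lat 0.3 up 59.4
hook foot bottom bayx 67.1 lat 0.4 up -0.7
rear foot bottom bayx -65.9 lat 0.2 up -1.0
[ 0.6  0.4 -0.4] 0.07684964567644004 30.0667
```

```bash
python3 -m crank '[{"claw":-0.8,"dx":0,"dy":0,"dz":-0.3,"ax":0,"ay":0,"az":0},{"claw":-0.8,"dx":0,"dy":0,"dz":-0.6,"ax":0,"ay":0,"az":0},{"claw":-0.8,"dx":0,"dy":0,"dz":-0.9,"ax":0,"ay":0,"az":0},{"claw":-0.8,"dx":0,"dy":0,"dz":-1,"ax":0,"ay":0,"az":0},{"claw":-0.8,"dx":0,"dy":0,"dz":-1,"ax":0,"ay":0,"az":0},{"claw":-0.8,"dx":0,"dy":0,"dz":-1,"ax":0,"ay":0,"az":0},{"claw":-0.8,"dx":0,"dy":0,"dz":-1,"ax":0,"ay":0,"az":0},{"claw":-0.8,"dx":0,"dy":0,"dz":-0.5,"ax":0,"ay":0,"az":0}]'
python3 -m crank '[{"claw":-0.8,"dx":-1,"dy":0,"dz":0,"ax":0,"ay":0,"az":0},{"claw":-0.8,"dx":-1,"dy":0,"dz":0,"ax":0,"ay":0,"az":0},{"claw":-0.8,"dx":-1,"dy":0,"dz":0,"ax":0,"ay":0,"az":0},{"claw":-0.8,"dx":-0.5,"dy":0,"dz":0,"ax":0,"ay":0,"az":0},{"claw":-0.8,"dx":0,"dy":0,"dz":0,"ax":0,"ay":0,"az":0},{"claw":-0.8,"dx":0,"dy":0,"dz":0,"ax":0,"ay":0,"az":0}]'
python3 - <<'E'
from h import *
from bench import r
d=load();C=np.array([.523,-.0095]);xb=np.array([.0332,.9994]);yb=np.array([.9994,-.0332])
st=r.read_state();now={n:r.camera(n) for n in("side","scene")};w=r.camera("wrist");pose=(st["ee_pos"],st["eef_rot"])
pickle.dump((now,w,pose),open("end.pkl","wb"))
# terminals expected at bay x=-40, z .089: find gold blobs
for n,c in list(now.items())+[("wrist",w)]:
    hsv=cv2.cvtColor(c["color"],cv2.COLOR_RGB2HSV);m=cv2.inRange(hsv,(15,120,90),(35,255,255))
    a=(pose,) if n=="wrist" else ()
    for s in(-.016,.016):
        P=np.r_[C-.04*xb+s*yb,.089];u=proj(c,P,*a);print(n,s,"expected px",u.round(1),end=" ")
        x,y=u.round().astype(int)
        if not(20<x<620 and 20<y<460):print();continue
        k=m[y-10:y+11,x-10:x+11];q=np.argwhere(k)
        if len(q):
            v=q.mean(0)[::-1]+[x-10,y-10];e=(ray(c,*v,.088,*a)[:2]-C);print(len(q),"found",v.round(1),"bay",(e@xb*1e3).round(1),(e@yb*1e3).round(1))
        else:print("none")
# bystanders: image change around each between first and now (side cam)
for n in("side","scene"):
    for k,P in dict(red=(.657,-.22,.05),white=(.391,-.197,.04),tin=(.40,.19,.05),glue=(.69,.123,.08)).items():
        x,y=proj(d[n],np.array(P)).astype(int);A=d[n]["color"][y-25:y+26,x-18:x+19].astype(int);B=now[n]["color"][y-25:y+26,x-18:x+19].astype(int)
        print(n,k,"changed frac",(abs(A-B).max(2)>40).mean().round(3))
E
```

```text
time: 30.73
ee_pos: [0.524, -0.0096, 0.2571]
eef_rot: [0.719, 0.695, 0.003, 0.001]
ft_force: [0.6, -0.5, 1.1]
width: 0.0783
grip_force: 0.0
time: 31.23
ee_pos: [0.5193, -0.1151, 0.2526]
eef_rot: [0.72, 0.694, 0.001, -0.001]
ft_force: [0.1, -0.3, 0.6]
width: 0.0782
grip_force: 0.0
side -0.016 expected px [365.  210.6] 21 found [359.4 206.6] bay -47.5 0.4
side 0.016 expected px [351.3 205.9] 139 found [347.7 201.9] bay -49.8 29.3
scene -0.016 expected px [339.9 236.4] 171 found [342.5 231.3] bay -58.0 1.3
scene 0.016 expected px [333.3 229.9] 232 found [333.9 226.2] bay -50.5 31.0
wrist -0.016 expected px [300.  139.7] 130 found [300.3 140.4] bay -40.5 -15.9
wrist 0.016 expected px [344.5 139.6] 130 found [343.9 140.7] bay -40.7 15.6
side red changed frac 0.104
side white changed frac 0.0
side tin changed frac 0.004
side glue changed frac 0.141
scene red changed frac 0.077
scene white changed frac 0.043
scene tin changed frac 0.077
scene glue changed frac 0.149
```

Run:
```python
from h import *
d=load();now,w,pose=pickle.load(open("end.pkl","rb"))
for n in("side","scene"):
    for k,P in dict(red=(.657,-.22,.075),white=(.391,-.197,.07),tin=(.40,.19,.08),glue=(.69,.123,.10)).items():
        x,y=proj(d[n],np.array(P)).astype(int);t=d[n]["color"][y-14:y+15,x-16:x+17];B=now[n]["color"][y-26:y+27,x-28:x+29]
        m=cv2.matchTemplate(B,t,cv2.TM_CCOEFF_NORMED);_,v,_,l=cv2.minMaxLoc(m);print(n,k,"shift",np.array(l)-12,round(v,3))
C=np.array([.523,-.0095]);xb=np.array([.0332,.9994]);yb=np.array([.9994,-.0332])
g=w["color"].mean(2)
for n,x,z in(("top front",.0525,.084),("lip front",.0595,.023),("top rear",-.0525,.084)):
    for o in(.0,.001):
        print(n,proj(w,np.r_[C+(x+o)*xb,z],pose).round(1))
u=int(proj(w,np.r_[C+.055*xb,.08],pose)[0])
print(u,[f"{v}:{g[v,u-15:u-8].mean():.0f}" for v in range(0,200,3)])
```

```text
side red shift [-1  0] 0.597
side white shift [0 0] 0.981
side tin shift [0 0] 0.98
side glue shift [0 0] 0.91
scene red shift [0 0] 0.992
scene white shift [0 0] 0.947
scene tin shift [0 0] 0.763
scene glue shift [0 0] 0.895
top front [321.8  -0.7]
top front [321.8  -2.3]
lip front [321.7  13.7]
lip front [321.7  12.4]
top rear [322.3 157.1]
top rear [322.3 155.7]
321 ['0:161', '3:137', '6:170', '9:171', '12:171', '15:170', '18:170', '21:128', '24:71', '27:71', '30:72', '33:72', '36:71', '39:72', '42:71', '45:71', '48:71', '51:71', '54:70', '57:71', '60:70', '63:71', '66:71', '69:71', '72:70', '75:70', '78:69', '81:69', '84:69', '87:68', '90:68', '93:68', '96:67', '99:65', '102:136', '105:164', '108:164', '111:164', '114:163', '117:164', '120:164', '123:163', '126:162', '129:161', '132:132', '135:123', '138:124', '141:124', '144:123', '147:120', '150:132', '153:159', '156:125', '159:46', '162:36', '165:27', '168:32', '171:54', '174:55', '177:72', '180:129', '183:122', '186:86', '189:76', '192:76', '195:76', '198:82']
```

The battery sits flat on the bay's centre (rear top edge at row 157, as predicted), the bystanders have not moved, and the arm is clear.

```bash
python3 -c "
from bench import r
print(r.close_job())"
```

```text
the job is handed in; nothing more can be done
None
```

I flipped the lever, loosened the bolt to about 125°, and hooked and lowered the battery flat into the bay; the jars, tin and glue bottle showed no movement in the cameras, and I handed the job in at about 31 s (no verdict was returned).

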